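# Put the jar away in the spice drawer

### The job

Take the squat wide glass jar from the worktop and stand it upright in the open spice drawer, in the compartment left of the sliding divider (left as seen when facing the drawer front). Then slide the divider left until the jar is held snug between it and the drawer's left wall, and push the drawer fully shut without slamming it. Leave the domed shaker and the slim spice jar standing where they are.

Things in the scene. Friction and masses are not known exactly. Their poses are not given: they have to be found in the camera images.
- squat_jar: Squat glass jar with a flat grey screw lid, the widest of the three jars that stand on the worktop to the right of the spice drawer (they may swap places). Round, 54 mm in diameter, 85 mm tall, about 0.19 kg. Origin at the centre of its underside, z up.
- shaker: Shaker with a domed grey top, 44 mm in diameter, 90 mm tall; not to be disturbed. Origin at the centre of its underside.
- spice_jar: Slim spice jar with a dark cap, 41 mm in diameter, 105 mm tall; not to be disturbed. Origin at the centre of its underside.
- spice_box: Light wooden countertop cabinet with one drawer, fixed to the worktop, 220 mm deep (x), 310 mm wide (y), 120 mm tall. Origin at the centre of its underside; its x axis points to its back, y to its left as seen from the robot, z up. Its front edge is at x = -110 mm. The drawer opening is 108 mm high under the top board (board underside at z = 108 mm).
- drawer (a joint): How far the drawer is pulled out (m): 0 = shut, 0.175 = fully out. It slides out along -x of the cabinet, needs about 1.5 N to move and stays where it is left. It starts open. The uncovered length of the drawer equals this value.
- drawer_front (a point): On the outer face of the drawer's front panel, mid width, 90 mm above the worktop; moves with the drawer; axes as the cabinet's. The panel is 14 mm thick, 308 mm wide and reaches from 6 to 116 mm above the worktop. Lower down, 38 to 46 mm above the worktop, a bar handle 90 mm long at mid width stands 26 mm out from the panel, which is clear above it for pushing. The drawer's side walls are 60 mm high above the worktop.
- left_wall (a point): On the inner face of the drawer's left wall, on the drawer's floor, which is 13 mm above the worktop, at mid length; moves with the drawer; axes as the cabinet's. Inside, the drawer is 280 mm wide (from y = 0 to -280 mm here). Its floor runs from x = -92 mm (behind the front panel) to x = +92 mm (the back wall) here, but the part nearest the back is still under the cabinet.
- divider (a joint): How far the divider has been slid to the left (m), from 0 to 0.12; the bay on its left is 0.152 m minus this value wide. It needs about 2 N to slide, cannot tilt, and stays where it is left.
- divider_face (a point): On the left face of the divider, at floor level and mid length of the drawer; moves with the divider; axes as the cabinet's (y towards the left wall). The divider is a 6 mm thick upright aluminium plate (its right face is at y = -6 mm here) that runs along x from -83 to +83 mm here and up to 70 mm above the drawer's floor. It is slid by pushing on its right face. The space on its right is empty and 122 mm wide or more at the start.

How it is judged:
By the outcome, as a careful person would: the job done as asked, in the order asked, and still so for the second after the job is handed in, with the robot touching nothing.
It also fails if it takes over 72 s, if anything falls off the work surface, if the arm or the gripper's body presses on something with over 40 N, if the wrist force passes 120 N, or if a joint passes its speed limit or range.

### The arm

A 6-joint arm with a two-finger parallel gripper is mounted at the origin on a cart in front of the work surface, level with it; the furniture and walls round the work are solid. World frame = base frame: x ahead of the robot, y to its left, z up, the work surface at z = 0. Lengths are in mm, angles in degrees, forces in N, time in s.
With the tool pointing down it reaches from about 350 to 850 mm from the base axis. Payload 8.1 kg.
Tool frame: the origin (TCP) lies on the mounting face of the last link; the fingertips stand 173 mm ahead of it and the grasp point (between the pads) lies 155 mm ahead of it; z points along the fingers, y is the direction in which the jaws open and shut (so a half turn about z gives the same grasp; the last joint's range is limited). The gripper opens to 85 mm and grips with 20 to 120 N. Pads are 22 mm wide; open, the fingers measure 114 mm over their backs; the gripper's body (76 mm by 85 mm) begins 54 mm behind the grasp point. The pads swing forward as they close: fully open they stand 13 mm farther back than shut.
Start: joints at [-74.966, 7.471, 85.268, -0, 87.261, -4.893], TCP at [204.519, -564.074, 404.692] pointing down, gripper open.
Joint ranges: [-169.43, 169.43], [-51.17, 129.36], [1.28, 143.12], [-76.62, 256.62], [0, 156.53], [-152.29, 152.29]. Speed limits (degrees/s): [136.94, 136.94, 159.86, 180, 180, 180].

### API

Orientations are given as [roll, pitch, yaw] about the fixed x, y, z axes, in that order (R = Rz(yaw) Ry(pitch) Rx(roll)).
In Python, from bench import * gives the robot as it stands.
- The arm moves only by the shell command python3 -m jog 'ROWS' [FORCE]. ROWS is JSON, a list of rows, each an object of numbers: "tx", "ty", "tz": the shift along the tool's x, y, z as a fraction of full scale; "ax", "ay", "az": the turn, a rotation vector about the tool's x, y, z as a fraction of full scale; "hand": the opening, from 0 (shut) to 1 (fully open). A call has 1 to 5 rows; each row is the pose to reach, as a shift and turn from the pose commanded when the call began, along the tool's axes at that moment; what a row does not reach only later rows make up. Full scale, the value 1, is 150 mm for a shift and 45 degrees for a turn. A row lasts 1/12 s, in which the tool goes at most 41.7 mm and 7.16 degrees, less where a joint would pass 70% of its speed; a pose out of reach is approached as far as the arm can. A call with a number of a shift or a turn outside -1 to 1 is refused whole. A call with a gripper value outside its range is refused whole. The fingers move at their own pace and stop on an object; FORCE is the grip in N (left out, the last holds). Time passes only in rows, so rows that repeat a pose let the fingers close. It gives the time, the measured TCP pose, the force and the opening at its end, in the units of the state.
- sense(): the state, without advancing time (a new reading comes with each control period).
- snapshot(name): name is "scene" or "top"; returns a dict with "pixels" (384x512x3 uint8, red, green, blue), "z_map" (384x512 float32, mm along the optical axis (not along the pixel's ray), 0 where there is no reading), "intrinsics" (3x3 intrinsics, pixels), "R" (3x3) and "t" (3): a world point X has camera coordinates R X + t. Camera axes: x right, y down, z forward; pixel columns grow to the right and rows downward; lengths in mm; the calibration is good to about 2 mm. A picture is of the moment at which its call begins.
- hand_in(): hands the job in, once; it reports no verdict.
The state is a dict: "time": time; "joint_pos": joint angles; "qd": joint speeds; "joint_efforts": joint torques, N m; "tool_pos": TCP position; "tcp_rot": TCP orientation; "ft_force": force on the tool from outside, world axes, zero at the start; "wrist_torque": the same for the moment, N m; "finger_gap": finger opening in mm.
Only numpy, scipy, OpenCV 4.12 (cv2) and the standard library are available. Lean on these libraries where they do the work, as an engineer would, in place of code of your own. Each camera call takes 0.05 s, during which the arm holds its last target.

## Working session

There is one attempt and no reset: what is moved stays moved. The work goes in short steps, Python scripts to look and compute and a shell command to move; the robot and the scene stay as the last step left them, time stands still between calls to the robot, and variables do not carry over. Pictures are saved under pics/ and viewed, and the job is handed in when it is done.

```bash
ls; mkdir -p pics; python3 - <<'E'
from bench import *
import cv2
print(sense())
for n in ("scene","top"):
    s=snapshot(n); cv2.imwrite(f"pics/{n}0.png",s["pixels"][:,:,::-1])
    print(n,s["intrinsics"],s["R"],s["t"])
E
```

```text
pics
{'time': 0.0, 'joint_pos': array([-7.49656988e+01,  7.51743976e+00,  8.53281779e+01,  2.32364769e-03,
        8.72613899e+01, -4.89471517e+00]), 'qd': array([-0.11354104, -0.02927037, -0.04481808, -0.05198381,  0.05029713,
       -0.00834269]), 'joint_efforts': array([-2.75831462e-04, -5.69391882e+01, -5.00556064e+01, -2.69573111e-04,
        1.43136547e-02, -2.51803527e-05]), 'tool_pos': array([ 204.46832317, -563.85236697,  403.6303751 ]), 'tcp_rot': array([-1.79893581e+02, -1.14427360e-02,  1.99288925e+01]), 'ft_force': array([-0.68047039,  0.24112603,  0.18286219]), 'wrist_torque': array([-0.01493393,  0.00994319,  0.04636119]), 'finger_gap': 85.58760345475979}
scene [[386.96608979   0.         258.67748369]
 [  0.         386.96608979 191.29103724]
 [  0.           0.           1.        ]] [[-0.95825442  0.28551319  0.01518813]
 [ 0.18753462  0.66773531 -0.72038901]
 [-0.21582221 -0.68746765 -0.69340392]] [ 531.60724378  -83.3561483  1096.88115694]
top [[395.31579674   0.         258.0103605 ]
 [  0.         395.31579674 195.95362944]
 [  0.           0.           1.        ]] [[-0.00211693 -0.99996982 -0.00747497]
 [-0.98643366  0.00331516 -0.1641269 ]
 [ 0.16414673  0.00702612 -0.98641091]] [  70.946177    572.52695326 1170.32124245]
```

View pics/scene0.png

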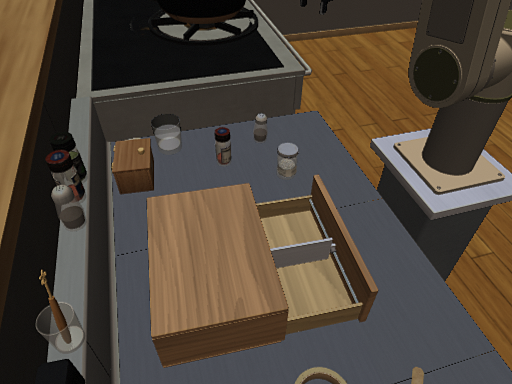

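View pics/top0.png

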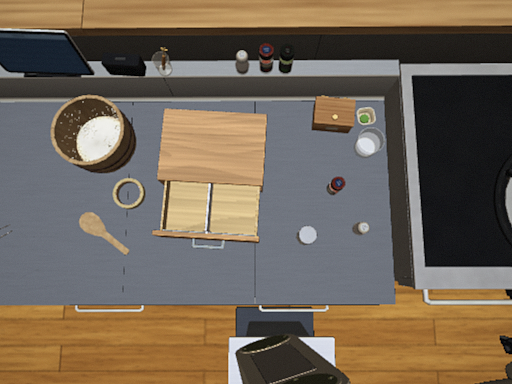

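The squat jar is at about (307,235) in the top view, with the shaker at (362,228) and the spice jar at (337,184). The drawer is open at rows 180–240 and the divider is near column 209. Next I'll measure their positions.

```bash
cat > h.py <<'E'
import numpy as np, cv2
from bench import *
def cloud(s):
    z=s["z_map"].astype(float); K=s["intrinsics"]
    v,u=np.mgrid[:z.shape[0],:z.shape[1]]
    p=np.stack([(u-K[0,2])/K[0,0]*z,(v-K[1,2])/K[1,1]*z,z],-1)
    w=(p-s["t"])@s["R"]   # R^T (p-t)
    w[z==0]=np.nan
    return w
def circ(p):
    A=np.c_[2*p[:,:2],np.ones(len(p))]; b=(p[:,:2]**2).sum(1)
    x=np.linalg.lstsq(A,b,rcond=None)[0]; return x[:2],np.sqrt(x[2]+x[0]**2+x[1]**2)
E
python3 - <<'E'
from h import *
np.set_printoptions(precision=1,suppress=True)
W={}
for n in("top","scene"):
    s=snapshot(n); W[n]=cloud(s)
w=W["top"]
for n,(u,v) in dict(jar=(307,235),shaker=(362,228),spice=(337,184),table=(290,260),cabtop=(215,150),front_l=(155,235),front_r=(258,239),div=(208,205),floorL=(185,205),floorR=(235,205)).items():
    print(n,w[v,u])
# tops clusters
for n,(c,r,z0) in dict(jar=((307,235),16,70),shaker=((362,228),12,60),spice=((337,184),12,90)).items():
    pts=w[c[1]-r:c[1]+r,c[0]-r:c[0]+r].reshape(-1,3); pts=pts[pts[:,2]>z0]
    print(n,len(pts),pts.min(0),pts.max(0),(pts.min(0)+pts.max(0))/2)
    q=W["scene"].reshape(-1,3); cc=(pts.min(0)+pts.max(0))/2
    q=q[(np.hypot(q[:,0]-cc[0],q[:,1]-cc[1])<45)&(q[:,2]>z0)]; print("  scene",len(q),q.min(0),q.max(0),(q.min(0)+q.max(0))/2)
# cabinet top
for n in W:
    q=W[n].reshape(-1,3); q=q[(q[:,2]>112)&(q[:,2]<128)&(q[:,1]>-250)&(q[:,1]<350)&(q[:,0]>300)&(q[:,0]<900)]
    print(n,len(q),cv2.minAreaRect(q[:,:2].astype(np.float32)), cv2.boxPoints(cv2.minAreaRect(q[:,:2].astype(np.float32))))
    print(q.mean(0))
E
```

```text
jar [449.7 -74.1  87.6]
shaker [ 469.7 -235.6   87.9]
spice [ 596.9 -162.5  110.9]
table [377.9 -29.7  -1.7]
cabtop [698.5 195.6 120.7]
front_l [456.9 395.9  -2.6]
front_r [436.8  69.2 116.5]
div [539.4 217.7  87.1]
floorL [550.4 300.7  12. ]
floorR [550.  142.5  11.2]
jar 270 [ 426.6 -100.7   75.1] [479.4 -50.9  92.5] [453.  -75.8  83.8]
  scene 280 [ 430.7 -101.    70.5] [483.2 -48.1  88.5] [457.  -74.6  79.5]
shaker 121 [ 458.3 -259.6   60.2] [ 490.1 -226.9   94.5] [ 474.2 -243.2   77.3]
  scene 136 [ 463.9 -252.    60. ] [ 495.5 -222.1   90. ] [ 479.7 -237.    75. ]
spice 160 [ 583.3 -188.1   90.3] [ 623.  -148.9  110.9] [ 603.1 -168.5  100.6]
  scene 179 [ 588.5 -187.6   90. ] [ 627.1 -144.8  108.6] [ 607.8 -166.2   99.3]
top 7781 ((633.0355224609375, 206.75), (307.1961364746094, 382.7565002441406), 86.38799285888672) [[432.4  65.5]
 [814.4  41.4]
 [833.7 348. ]
 [451.7 372.1]]
[694.1 199.6 120.2]
scene 16358 ((635.255615234375, 207.49293518066406), (307.72088623046875, 380.54656982421875), 86.50056457519531) [[435.9  65.5]
 [815.8  42.3]
 [834.6 349.5]
 [454.7 372.7]]
[707.8 222.6 120.1]
```

```bash
python3 - <<'E'
from h import *
np.set_printoptions(precision=1,suppress=True)
for n in("top","scene"):
    w=cloud(snapshot(n)).reshape(-1,3); w=w[~np.isnan(w[:,0])]
    q=w[(w[:,2]>116)&(w[:,2]<126)&(w[:,1]>-20)&(w[:,1]<420)&(w[:,0]>520)&(w[:,0]<880)]
    r=cv2.minAreaRect(q[:,:2].astype(np.float32)); b=cv2.boxPoints(r)
    b=b[np.argsort(b[:,0])]; f=b[:2][np.argsort(b[:2,1])]; bk=b[2:][np.argsort(b[2:,1])]
    d=f[1]-f[0]; yaw=np.degrees(np.arctan2(-d[0],d[1])); c=b.mean(0)
    print(n,"rect",r[1],"yaw",yaw,"centre",c)
    R=np.array([[np.cos(np.radians(yaw)),-np.sin(np.radians(yaw))],[np.sin(np.radians(yaw)),np.cos(np.radians(yaw))]])
    l=np.c_[(w[:,:2]-c)@R,w[:,2]]
    p=l[(l[:,0]<-180)&(l[:,0]>-330)&(abs(l[:,1])<165)&(l[:,2]>100)&(l[:,2]<120)]
    print(" panel",p.min(0),p.max(0), np.percentile(p[:,0],[5,50,95]))
    dv=l[(l[:,0]<-120)&(l[:,0]>-240)&(abs(l[:,1])<130)&(l[:,2]>74)&(l[:,2]<92)]
    print(" div",dv.min(0),dv.max(0),np.percentile(dv[:,1],[5,50,95]))
    for sgn in(1,-1):
        sw=l[(l[:,0]<-120)&(l[:,0]>-240)&(l[:,1]*sgn>130)&(l[:,1]*sgn<165)&(l[:,2]>50)&(l[:,2]<66)]
        print(" wall",sgn,np.percentile(sw[:,1],[2,50,98]))
E
```

```text
top rect (310.1693420410156, 221.15093994140625) yaw -3.603188 centre [712.4 203.2]
 panel [-271.  -154.   102.3] [-256.6  154.7  119.8] [-270.5 -264.2 -257.6]
 div [-238.9    1.2   74.6] [-120.8    8.8   87.5] [1.6 4.2 7.8]
 wall 1 [139.  141.6 145.9]
 wall -1 [-146.1 -143.3 -140.3]
scene rect (312.8923645019531, 220.2135009765625) yaw -3.5033934 centre [715.2 204.5]
 panel [-270.3 -153.5  100.1] [-255.3  155.   118.9] [-268.6 -259.7 -256.3]
 div [-239.4    2.3   74. ] [-121.     9.9   85.6] [3.5 7.6 9.3]
 wall 1 [140.5 145.5 147. ]
 wall -1 [-145.7 -140.3 -138. ]
```

```bash
cat >> h.py <<'E'
from scipy.spatial.transform import Rotation as Ro
C=np.array([713.8,203.9]); YAW=-3.55
def cab(x,y):
    a=np.radians(YAW); return C+np.array([np.cos(a)*x-np.sin(a)*y,np.sin(a)*x+np.cos(a)*y])
def plan(xy,z,yaw,steps=5):
    s=sense(); R=Ro.from_euler('xyz',s["tcp_rot"],degrees=True); p=np.array(s["tool_pos"])
    T=Ro.from_euler('xyz',[180,0,yaw],degrees=True)
    d=R.inv().apply(np.r_[xy,z]-p)/150; r=np.degrees((R.inv()*T).as_rotvec())/45
    n=max(abs(d).max(),np.linalg.norm(d)*150/205,np.linalg.norm(r)*45/35.8,abs(r).max(),1e-9)
    k=min(1,1/n)
    print("t",round(s["time"],2),"pos",np.round(p,1),"rot",np.round(s["tcp_rot"],2),"gap",round(s["finger_gap"],1),"F",np.round(s["ft_force"],1))
    print("full shift",np.round(d,3),"turn",np.round(r,3),"calls",round(n,2)); print("step  t",np.round(d*k,3),"a",np.round(r*k,3))
E
python3 -c "
from h import *
plan([455,-75],330,86.4)"
```

```text
t 0.3 pos [ 204.5 -564.   404.3] rot [-179.96   -0.     19.93] gap 85.5 F [-0.3  0.4  0.1]
full shift [ 2.681 -2.495  0.497] turn [-1.000e-03 -1.000e-03 -1.477e+00] calls 2.7
step  t [ 0.991 -0.923  0.184] a [-0.    -0.    -0.546]
```

```bash
python3 -m jog '[{"tx":0.99,"ty":-0.92,"tz":0.1,"az":-0.55,"hand":1},{"tx":0.99,"ty":-0.92,"tz":0.1,"az":-0.55,"hand":1},{"tx":0.99,"ty":-0.92,"tz":0.1,"az":-0.55,"hand":1},{"tx":0.99,"ty":-0.92,"tz":0.1,"az":-0.55,"hand":1},{"tx":0.99,"ty":-0.92,"tz":0.1,"az":-0.55,"hand":1}]'; python3 -c "
from h import *
plan([455,-75],330,86.4)"
```

```text
t 0.3 pos [ 204.5 -564.   404.3] rot [-179.96   -0.     19.93] gap 85.5 F [-0.3  0.4  0.1]
full shift [ 2.681 -2.495  0.497] turn [-1.000e-03 -1.000e-03 -1.477e+00] calls 2.7
step  t [ 0.991 -0.923  0.184] a [-0.    -0.    -0.546]invalid input at $[0]: expected keys tx, ty, tz, ax, ay, az, hand
```

```bash
python3 -m jog '[{"tx":0.99,"ty":-0.92,"tz":0.1,"ax":0,"ay":0,"az":-0.55,"hand":1},{"tx":0.99,"ty":-0.92,"tz":0.1,"ax":0,"ay":0,"az":-0.55,"hand":1},{"tx":0.99,"ty":-0.92,"tz":0.1,"ax":0,"ay":0,"az":-0.55,"hand":1},{"tx":0.99,"ty":-0.92,"tz":0.1,"ax":0,"ay":0,"az":-0.55,"hand":1},{"tx":0.99,"ty":-0.92,"tz":0.1,"ax":0,"ay":0,"az":-0.55,"hand":1}]'; python3 -c "
from h import *
plan([455,-75],330,86.4)"
```

```text
time: 0.72
tool_pos: [297.6, -381.6, 389.3]
tcp_rot: [-180.0, -0.0, 44.9]
ft_force: [-0.1, -0.4, 0.4]
finger_gap: 85.7
t 0.72 pos [ 297.6 -381.6  389.3] rot [-1.7999e+02 -3.0000e-02  4.4910e+01] gap 85.7 F [-0.1 -0.4  0.4]
full shift [ 2.186 -0.707  0.397] turn [-0.    -0.001 -0.922] calls 2.19
step  t [ 1.    -0.323  0.181] a [-0.    -0.    -0.422]
```

```bash
python3 -m jog '[{"tx":1,"ty":-0.32,"tz":0.15,"ax":0,"ay":0,"az":-0.46,"hand":1},{"tx":1,"ty":-0.32,"tz":0.15,"ax":0,"ay":0,"az":-0.46,"hand":1},{"tx":1,"ty":-0.32,"tz":0.15,"ax":0,"ay":0,"az":-0.46,"hand":1},{"tx":1,"ty":-0.32,"tz":0.15,"ax":0,"ay":0,"az":-0.46,"hand":1},{"tx":1,"ty":-0.32,"tz":0.15,"ax":0,"ay":0,"az":-0.46,"hand":1}]'; python3 -c "
from h import *
plan([455,-75],330,86.4)"
```

```text
time: 1.13
tool_pos: [371.7, -239.4, 366.1]
tcp_rot: [-179.9, -0.2, 65.7]
ft_force: [-0.5, 0.1, -0.2]
finger_gap: 85.5
t 1.13 pos [ 371.7 -239.4  366.1] rot [-1.7994e+02 -1.6000e-01  6.5680e+01] gap 85.5 F [-0.5  0.1 -0.2]
full shift [1.227 0.055 0.244] turn [-0.001 -0.004 -0.46 ] calls 1.23
step  t [1.    0.045 0.199] a [-0.001 -0.003 -0.375]
```

```bash
python3 -m jog '[{"tx":1,"ty":0.05,"tz":0.15,"ax":0,"ay":0,"az":-0.46,"hand":1},{"tx":1,"ty":0.05,"tz":0.15,"ax":0,"ay":0,"az":-0.46,"hand":1},{"tx":1,"ty":0.05,"tz":0.15,"ax":0,"ay":0,"az":-0.46,"hand":1},{"tx":1,"ty":0.05,"tz":0.15,"ax":0,"ay":0,"az":-0.46,"hand":1},{"tx":1,"ty":0.05,"tz":0.15,"ax":0,"ay":0,"az":-0.46,"hand":1}]'; python3 -c "
from h import *
plan([455,-75],330,86.4)"
```

```text
time: 1.55
tool_pos: [440.4, -107.2, 343.8]
tcp_rot: [-180.0, -0.1, 86.3]
ft_force: [-0.1, -0.1, -0.9]
finger_gap: 85.2
t 1.55 pos [ 440.4 -107.2  343.8] rot [-1.7997e+02 -1.2000e-01  8.6320e+01] gap 85.2 F [-0.1 -0.1 -0.9]
full shift [0.22  0.083 0.092] turn [-0.001 -0.003 -0.002] calls 0.22
step  t [0.22  0.083 0.092] a [-0.001 -0.003 -0.002]
```

```bash
python3 -m jog '[{"tx":0.22,"ty":0.08,"tz":0.1,"ax":0,"ay":0,"az":0,"hand":1},{"tx":0.22,"ty":0.08,"tz":0.1,"ax":0,"ay":0,"az":0,"hand":1},{"tx":0.22,"ty":0.08,"tz":0.1,"ax":0,"ay":0,"az":0,"hand":1}]'; python3 - <<'E'
from h import *
plan([455,-75],217,86.4)
s=snapshot("scene"); im=s["pixels"][60:260,160:420,::-1]; cv2.imwrite("pics/s1.png",cv2.resize(im,None,fx=3,fy=2.9,interpolation=cv2.INTER_CUBIC))
w=cloud(s).reshape(-1,3)
q=w[(np.hypot(w[:,0]-455,w[:,1]+75)<80)&(w[:,2]>135)&(w[:,2]<190)]
for a,b in((135,160),(160,175),(175,190)):
    k=q[(q[:,2]>a)&(q[:,2]<b)]
    if len(k): print(a,len(k),k.min(0),k.max(0))
E
```

```text
time: 1.8
tool_pos: [453.4, -78.0, 328.9]
tcp_rot: [-179.9, -0.0, 86.2]
ft_force: [-0.4, -0.7, -0.8]
finger_gap: 85.9
t 1.8 pos [453.4 -78.  328.9] rot [-1.799e+02 -2.000e-02  8.620e+01] gap 85.9 F [-0.4 -0.7 -0.8]
full shift [0.02  0.01  0.746] turn [-0.002 -0.    -0.004] calls 0.75
step  t [0.02  0.01  0.746] a [-0.002 -0.    -0.004]
160 16 [409.45094994 -83.37425638 168.66911394] [506.90533917 -63.8017686  174.93333716]
175 84 [401.52256003 -87.52917632 175.1050109 ] [512.54570044 -61.72359367 189.92997928]
```

View pics/s1.png

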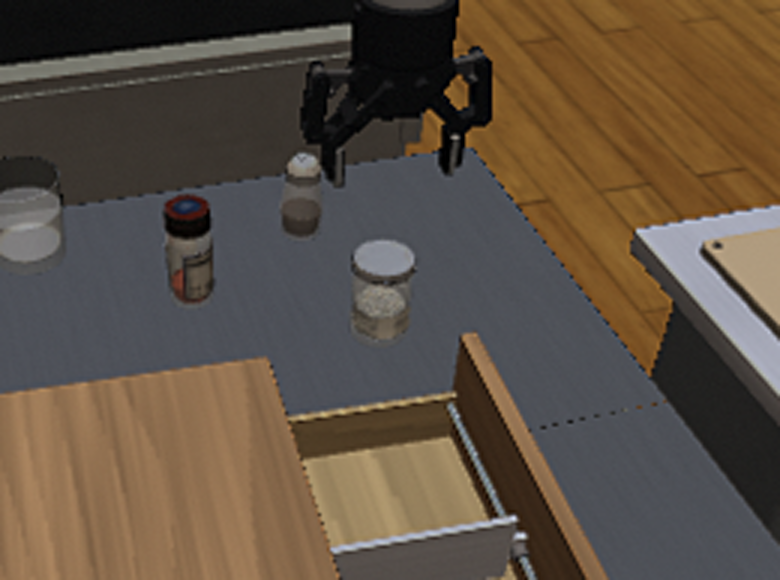

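The scene view shows the open fingers at about (335,165) and (452,155) above the grey-lidded jar at (382,290). They line up. I'm descending now.

```bash
python3 -m jog '[{"tx":0,"ty":0,"tz":0.25,"ax":0,"ay":0,"az":0,"hand":1},{"tx":0,"ty":0,"tz":0.5,"ax":0,"ay":0,"az":0,"hand":1},{"tx":0,"ty":0,"tz":0.65,"ax":0,"ay":0,"az":0,"hand":1},{"tx":0,"ty":0,"tz":0.79,"ax":0,"ay":0,"az":0,"hand":1},{"tx":0,"ty":0,"tz":0.79,"ax":0,"ay":0,"az":0,"hand":1}]'; python3 -c "
from h import *
plan([454,-75],210,86.4)"
```

```text
time: 2.27
tool_pos: [451.1, -79.5, 207.2]
tcp_rot: [-179.6, -0.1, 86.0]
ft_force: [-1.3, 0.7, -0.3]
finger_gap: 85.8
t 2.27 pos [451.1 -79.5 207.2] rot [-1.7961e+02 -6.0000e-02  8.5970e+01] gap 85.8 F [-1.3  0.7 -0.3]
full shift [ 0.031  0.017 -0.019] turn [-0.009 -0.001 -0.009] calls 0.03
step  t [ 0.031  0.017 -0.019] a [-0.009 -0.001 -0.009]
```

```bash
python3 -m jog '[{"tx":0.0,"ty":0,"tz":0,"ax":0,"ay":0,"az":0,"hand":1},{"tx":0,"ty":0,"tz":0,"ax":0,"ay":0,"az":0,"hand":1}]'; python3 -c "
from h import *
plan([454,-75],210,86.4)"
```

```text
time: 2.43
tool_pos: [454.2, -79.8, 212.9]
tcp_rot: [179.9, 0.0, 86.0]
ft_force: [-0.0, -0.3, 0.4]
finger_gap: 85.9
t 2.43 pos [454.2 -79.8 212.9] rot [1.7989e+02 3.0000e-02 8.6010e+01] gap 85.9 F [-0.  -0.3  0.4]
full shift [ 0.032 -0.004  0.019] turn [ 0.002  0.001 -0.009] calls 0.03
step  t [ 0.032 -0.004  0.019] a [ 0.002  0.001 -0.009]
```

```bash
python3 -m jog '[{"tx":0.032,"ty":0,"tz":0.02,"ax":0,"ay":0,"az":0,"hand":1},{"tx":0.032,"ty":0,"tz":0.02,"ax":0,"ay":0,"az":0,"hand":1},{"tx":0.032,"ty":0,"tz":0.02,"ax":0,"ay":0,"az":0,"hand":1}]'; python3 -c "
from h import *
plan([454,-75],210,86.4)"
```

```text
time: 2.68
tool_pos: [454.4, -73.9, 209.3]
tcp_rot: [179.9, 0.0, 86.1]
ft_force: [0.2, -1.0, 0.6]
finger_gap: 85.6
t 2.68 pos [454.4 -73.9 209.3] rot [1.7989e+02 2.0000e-02 8.6100e+01] gap 85.6 F [ 0.2 -1.   0.6]
full shift [-0.007 -0.002 -0.005] turn [ 0.002  0.001 -0.007] calls 0.01
step  t [-0.007 -0.002 -0.005] a [ 0.002  0.001 -0.007]
```

```bash
python3 -m jog '[{"tx":0,"ty":0,"tz":0,"ax":0,"ay":0,"az":0,"hand":0.5},{"tx":0,"ty":0,"tz":0,"ax":0,"ay":0,"az":0,"hand":0.5},{"tx":0,"ty":0,"tz":0,"ax":0,"ay":0,"az":0,"hand":0.4},{"tx":0,"ty":0,"tz":0,"ax":0,"ay":0,"az":0,"hand":0.4},{"tx":0,"ty":0,"tz":0,"ax":0,"ay":0,"az":0,"hand":0.4}]' 40; python3 -m jog '[{"tx":0,"ty":0,"tz":0,"ax":0,"ay":0,"az":0,"hand":0.4},{"tx":0,"ty":0,"tz":0,"ax":0,"ay":0,"az":0,"hand":0.4},{"tx":0,"ty":0,"tz":0,"ax":0,"ay":0,"az":0,"hand":0.4},{"tx":0,"ty":0,"tz":0,"ax":0,"ay":0,"az":0,"hand":0.4}]' 40
```

```text
time: 3.1
tool_pos: [454.1, -74.0, 208.8]
tcp_rot: [180.0, 0.0, 86.1]
ft_force: [-2.2, 0.7, 5.1]
finger_gap: 52.0
time: 3.43
tool_pos: [454.0, -74.0, 208.8]
tcp_rot: [180.0, 0.0, 86.1]
ft_force: [-2.8, 1.4, 5.1]
finger_gap: 52.2
```

```bash
sed -i 's/C=np.array(\[713.8,203.9\])/C=np.array([712.5,203.5])/' h.py
python3 -m jog '[{"tx":0,"ty":0,"tz":-0.1,"ax":0,"ay":0,"az":0,"hand":0.4},{"tx":0,"ty":0,"tz":-0.3,"ax":0,"ay":0,"az":0,"hand":0.4},{"tx":0,"ty":0,"tz":-0.55,"ax":0,"ay":0,"az":0,"hand":0.4},{"tx":0,"ty":0,"tz":-0.8,"ax":0,"ay":0,"az":0,"hand":0.4},{"tx":0,"ty":0,"tz":-1,"ax":0,"ay":0,"az":0,"hand":0.4}]' 40; python3 -m jog '[{"tx":0,"ty":0,"tz":0,"ax":0,"ay":0,"az":0,"hand":0.4}]'; python3 - <<'E'
from h import *
print(cab(-183,107))
plan(cab(-183,107),365,86.45)
s=snapshot("scene"); im=s["pixels"][40:240,200:460,::-1]; cv2.imwrite("pics/s2.png",cv2.resize(im,None,fx=3,fy=2.9,interpolation=cv2.INTER_CUBIC))
E
```

```text
time: 3.85
tool_pos: [453.7, -74.0, 360.6]
tcp_rot: [180.0, 0.0, 86.1]
ft_force: [0.2, -0.1, -1.6]
finger_gap: 51.9
time: 3.93
tool_pos: [455.6, -74.5, 365.5]
tcp_rot: [179.4, 0.1, 86.1]
ft_force: [1.8, -0.1, -1.9]
finger_gap: 51.8
[536.47654293 321.62596057]
t 3.93 pos [455.6 -74.5 365.5] rot [1.794e+02 1.300e-01 8.608e+01] gap 51.8 F [ 1.8 -0.1 -1.9]
full shift [2.671e+00 3.570e-01 2.000e-03] turn [ 0.013  0.003 -0.008] calls 2.67
step  t [1.    0.134 0.001] a [ 0.005  0.001 -0.003]
```

View pics/s2.png

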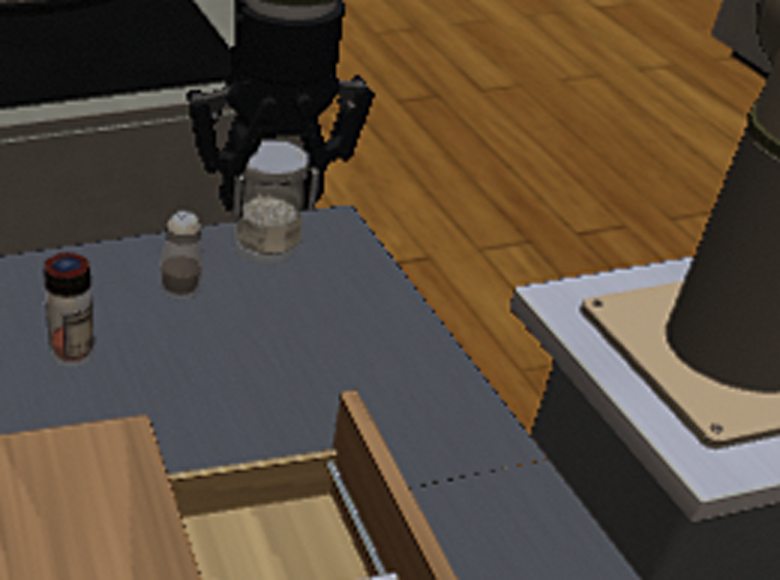

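The jar is held between the pads at about (275,200) and clear of the table. Next is the carry to the drawer.

```bash
python3 -m jog '[{"tx":0.15,"ty":0.02,"tz":0,"ax":0,"ay":0,"az":0,"hand":0.4},{"tx":0.35,"ty":0.05,"tz":0,"ax":0,"ay":0,"az":0,"hand":0.4},{"tx":0.55,"ty":0.08,"tz":0,"ax":0,"ay":0,"az":0,"hand":0.4},{"tx":0.75,"ty":0.1,"tz":0,"ax":0,"ay":0,"az":0,"hand":0.4},{"tx":0.95,"ty":0.13,"tz":0,"ax":0,"ay":0,"az":0,"hand":0.4}]' 40;  python3 -m jog '[{"tx":0.2,"ty":0.03,"tz":0,"ax":0,"ay":0,"az":0,"hand":0.4},{"tx":0.4,"ty":0.05,"tz":0,"ax":0,"ay":0,"az":0,"hand":0.4},{"tx":0.6,"ty":0.08,"tz":0,"ax":0,"ay":0,"az":0,"hand":0.4},{"tx":0.8,"ty":0.1,"tz":0,"ax":0,"ay":0,"az":0,"hand":0.4},{"tx":0.95,"ty":0.13,"tz":0,"ax":0,"ay":0,"az":0,"hand":0.4}]' 40;python3 - <<'E'
from h import *
plan(cab(-183,107),365,86.45)
E
```

```text
time: 4.4
tool_pos: [482.3, 68.1, 355.7]
tcp_rot: [-179.8, 0.0, 86.1]
ft_force: [0.5, -1.3, -1.9]
finger_gap: 52.1
time: 4.82
tool_pos: [511.4, 209.8, 355.4]
tcp_rot: [-179.8, 0.0, 86.1]
ft_force: [-0.0, -0.4, -3.3]
finger_gap: 51.7
t 4.82 pos [511.4 209.8 355.4] rot [-1.7978e+02  5.0000e-02  8.6140e+01] gap 51.7 F [-0.  -0.4 -3.3]
full shift [ 0.755  0.116 -0.065] turn [-0.005  0.001 -0.007] calls 0.76
step  t [ 0.755  0.116 -0.065] a [-0.005  0.001 -0.007]
```

```bash
python3 -m jog '[{"tx":0.2,"ty":0.03,"tz":0,"ax":0,"ay":0,"az":0,"hand":0.4},{"tx":0.4,"ty":0.06,"tz":0,"ax":0,"ay":0,"az":0,"hand":0.4},{"tx":0.6,"ty":0.09,"tz":0,"ax":0,"ay":0,"az":0,"hand":0.4},{"tx":0.72,"ty":0.11,"tz":0,"ax":0,"ay":0,"az":-0.007,"hand":0.4},{"tx":0.72,"ty":0.11,"tz":0,"ax":0,"ay":0,"az":-0.007,"hand":0.4}]' 40;  python3 -m jog '[{"tx":0,"ty":0,"tz":0,"ax":0,"ay":0,"az":0,"hand":0.4},{"tx":0,"ty":0,"tz":0,"ax":0,"ay":0,"az":0,"hand":0.4}]';python3 - <<'E'
from h import *
np.set_printoptions(precision=1,suppress=True)
plan(cab(-183,107),224,86.45)
a=np.radians(YAW); R=np.array([[np.cos(a),-np.sin(a)],[np.sin(a),np.cos(a)]])
for n in ("top","scene"):
    s=snapshot(n); im=s["pixels"][:,:,::-1]; 
    cv2.imwrite(f"pics/{n}3.png",cv2.resize(im[130:290,100:300] if n=="top" else im[150:384,140:440],None,fx=2.6,fy=2.5,interpolation=cv2.INTER_CUBIC))
    w=cloud(s).reshape(-1,3); l=np.c_[(w[:,:2]-C)@R,w[:,2]]
    q=l[(abs(l[:,0]+183)<60)&(abs(l[:,1]-107)<60)&(l[:,2]>140)&(l[:,2]<235)]
    print(n,len(q),q.min(0),q.max(0))
    for b in range(140,235,10):
        k=q[(q[:,2]>=b)&(q[:,2]<b+10)]
        if len(k):print(b,len(k),k.min(0),k.max(0))
E
```

```text
time: 5.23
tool_pos: [535.4, 317.4, 355.0]
tcp_rot: [-179.8, 0.0, 86.6]
ft_force: [0.7, -0.8, -1.4]
finger_gap: 51.8
time: 5.4
tool_pos: [535.6, 313.8, 355.9]
tcp_rot: [-179.8, 0.1, 86.4]
ft_force: [-0.6, -1.0, -2.7]
finger_gap: 51.8
t 5.4 pos [535.6 313.8 355.9] rot [-179.8    0.1   86.4] gap 51.8 F [-0.6 -1.  -2.7]
full shift [0.1 0.  0.9] turn [-0.  0. -0.] calls 0.88
step  t [0.1 0.  0.9] a [-0.  0. -0.]
top 45 [-193.2   68.4  151.5] [-151.5   87.3  228.2]
150 5 [-193.2   69.2  151.5] [-170.2   74.   159.2]
160 16 [-189.4   68.4  160.6] [-163.3   79.8  169.1]
170 5 [-187.1   70.9  172.7] [-176.8   71.5  178.2]
190 8 [-187.1   68.8  191.1] [-152.1   87.1  199.9]
200 6 [-181.    70.4  202.8] [-151.5   87.3  206.3]
220 5 [-178.8   69.   222.2] [-165.3   76.2  228.2]
scene 1622 [-236.3   87.2  147.7] [-127.3  125.1  235. ]
140 7 [-201.1   92.4  147.7] [-156.8  122.2  149.8]
150 100 [-204.4   88.7  150.1] [-154.5  124.1  159.9]
160 133 [-204.7   87.2  160.1] [-154.4  125.1  169.9]
170 119 [-204.7  100.5  170.1] [-156.   124.   179.9]
180 101 [-213.7  106.   180.1] [-149.2  124.   189.6]
190 154 [-220.2   93.6  190.6] [-141.8  123.9  200. ]
200 211 [-219.8   91.9  200.1] [-141.4  123.9  210. ]
210 163 [-220.9   95.9  210.2] [-141.7  123.   220. ]
220 160 [-227.9   87.6  220.1] [-139.   124.2  230. ]
230 474 [-236.3   89.2  230. ] [-127.3  123.8  235. ]
```

View pics/scene3.png

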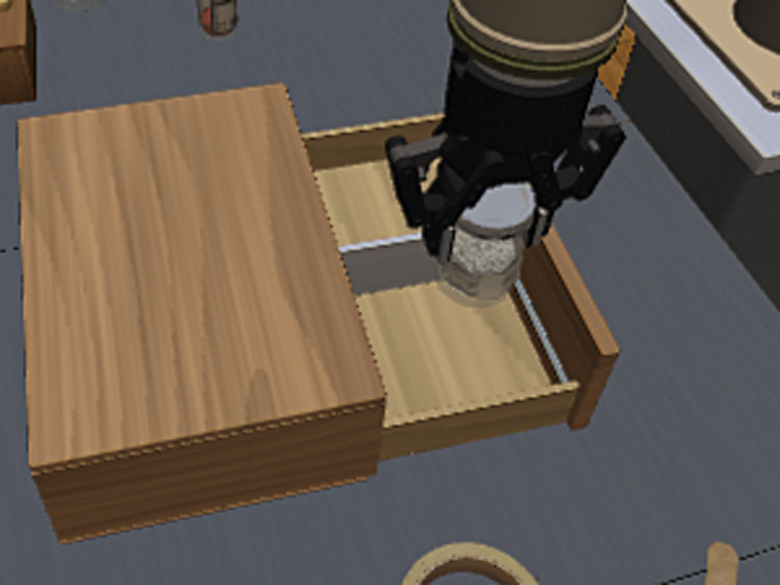

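View pics/top3.png

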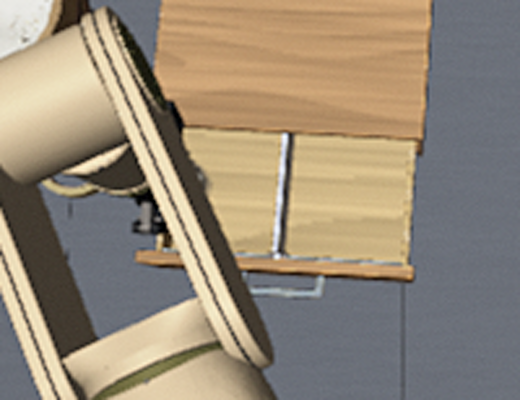

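```bash
python3 - <<'E'
from h import *
np.set_printoptions(precision=1,suppress=True)
a=np.radians(YAW); R=np.array([[np.cos(a),-np.sin(a)],[np.sin(a),np.cos(a)]])
s=snapshot("scene"); print(sense()["tool_pos"])
w=cloud(s).reshape(-1,3); l=np.c_[(w[:,:2]-C)@R,w[:,2]]
q=l[(abs(l[:,0]+183)<110)&(abs(l[:,1]-100)<80)&(l[:,2]>140)&(l[:,2]<330)]
for b in range(140,330,8):
        k=q[(q[:,2]>=b)&(q[:,2]<b+8)]
        if len(k):print(b,"drop->",b-133,len(k),k[:,:2].min(0),k[:,:2].max(0))
E
```

```text
[536.1 313.3 357.5]
148 drop-> 15 60 [-202.6   91.5] [-154.9  123.4]
156 drop-> 23 87 [-203.2   88.4] [-154.3  125.3]
164 drop-> 31 113 [-204.4   87.6] [-155.   124.5]
172 drop-> 39 89 [-203.4  101.5] [-155.9  124.3]
180 drop-> 47 93 [-203.8  105.4] [-157.5  123.9]
188 drop-> 55 82 [-217.5  103.5] [-144.1  123.9]
196 drop-> 63 145 [-220.8   92.8] [-141.3  124.3]
204 drop-> 71 173 [-220.4   91.9] [-141.5  123.5]
212 drop-> 79 140 [-221.6   95.6] [-141.4  121.5]
220 drop-> 87 119 [-214.6  100.1] [-139.1  124.2]
228 drop-> 95 530 [-234.6   88.9] [-127.3  124.3]
236 drop-> 103 277 [-239.3   86.9] [-122.6  119.4]
244 drop-> 111 144 [-240.7   86.6] [-121.4  116.1]
252 drop-> 119 252 [-243.1   82. ] [-119.1  117.1]
260 drop-> 127 211 [-245.5   90.6] [-117.4  117.5]
268 drop-> 135 189 [-247.1   88.8] [-115.4  118. ]
276 drop-> 143 296 [-248.1   87.7] [-114.   119.7]
284 drop-> 151 517 [-248.6   86.4] [-113.4  120.1]
292 drop-> 159 164 [-243.7   88.5] [-118.4  118.5]
300 drop-> 167 57 [-156.7   91.4] [-142.4  111.5]
308 drop-> 175 71 [-202.9   93.5] [-143.3  136.4]
316 drop-> 183 219 [-209.7   85.1] [-143.7  137.4]
324 drop-> 191 171 [-206.9   91.8] [-143.5  137.5]
```

```bash
python3 -m jog '[{"tx":0.03,"ty":0,"tz":0.1,"ax":0,"ay":0,"az":0,"hand":0.4},{"tx":0.05,"ty":0,"tz":0.25,"ax":0,"ay":0,"az":0,"hand":0.4},{"tx":0.05,"ty":0,"tz":0.4,"ax":0,"ay":0,"az":0,"hand":0.4},{"tx":0.05,"ty":0,"tz":0.52,"ax":0,"ay":0,"az":0,"hand":0.4},{"tx":0.05,"ty":0,"tz":0.6,"ax":0,"ay":0,"az":0,"hand":0.4}]' 40;  python3 -m jog '[{"tx":0,"ty":0,"tz":0.02,"ax":0,"ay":0,"az":0,"hand":0.4},{"tx":0,"ty":0,"tz":0.02,"ax":0,"ay":0,"az":0,"hand":0.4},{"tx":0,"ty":0,"tz":0.02,"ax":0,"ay":0,"az":0,"hand":0.4}]';python3 - <<'E'
from h import *
plan(cab(-182,107),223,86.45)
E
```

```text
time: 5.97
tool_pos: [536.0, 320.6, 265.8]
tcp_rot: [-179.9, 0.1, 86.3]
ft_force: [-0.3, 1.0, -2.9]
finger_gap: 52.2
time: 6.22
tool_pos: [537.1, 321.7, 266.4]
tcp_rot: [179.9, -0.0, 86.4]
ft_force: [-0.5, -0.3, -3.0]
finger_gap: 51.8
t 6.22 pos [537.1 321.7 266.4] rot [ 1.7993e+02 -4.0000e-02  8.6370e+01] gap 51.8 F [-0.5 -0.3 -3. ]
full shift [-0.001  0.002  0.289] turn [ 0.002 -0.001 -0.002] calls 0.29
step  t [-0.001  0.002  0.289] a [ 0.002 -0.001 -0.002]
```

```bash
python3 -m jog '[{"tx":0,"ty":0,"tz":0.06,"ax":0,"ay":0,"az":0,"hand":0.4},{"tx":0,"ty":0,"tz":0.13,"ax":0,"ay":0,"az":0,"hand":0.4},{"tx":0,"ty":0,"tz":0.19,"ax":0,"ay":0,"az":0,"hand":0.4},{"tx":0,"ty":0,"tz":0.24,"ax":0,"ay":0,"az":0,"hand":0.4},{"tx":0,"ty":0,"tz":0.27,"ax":0,"ay":0,"az":0,"hand":0.4}]' 40;  python3 -m jog '[{"tx":0,"ty":0,"tz":0,"ax":0,"ay":0,"az":0,"hand":0.4},{"tx":0,"ty":0,"tz":0,"ax":0,"ay":0,"az":0,"hand":0.4},{"tx":0,"ty":0,"tz":0,"ax":0,"ay":0,"az":0,"hand":0.4}]';python3 - <<'E'
from h import *
plan(cab(-182,107),222,86.45)
E
```

```text
time: 6.63
tool_pos: [536.0, 321.5, 222.6]
tcp_rot: [-179.9, 0.1, 86.4]
ft_force: [0.2, -0.2, -2.6]
finger_gap: 51.6
time: 6.88
tool_pos: [536.8, 321.9, 225.0]
tcp_rot: [180.0, -0.0, 86.4]
ft_force: [-0.3, -0.1, -2.4]
finger_gap: 50.0
t 6.88 pos [536.8 321.9 225. ] rot [ 1.7998e+02 -1.0000e-02  8.6400e+01] gap 50.0 F [-0.3 -0.1 -2.4]
full shift [-0.002  0.005  0.02 ] turn [ 0.    -0.    -0.001] calls 0.02
step  t [-0.002  0.005  0.02 ] a [ 0.    -0.    -0.001]
```

```bash
python3 -m jog '[{"tx":0,"ty":0,"tz":0.005,"ax":0,"ay":0,"az":0,"hand":0.4},{"tx":0,"ty":0,"tz":0.009,"ax":0,"ay":0,"az":0,"hand":0.4},{"tx":0,"ty":0,"tz":0.013,"ax":0,"ay":0,"az":0,"hand":0.4},{"tx":0,"ty":0,"tz":0.017,"ax":0,"ay":0,"az":0,"hand":0.4},{"tx":0,"ty":0,"tz":0.017,"ax":0,"ay":0,"az":0,"hand":0.4}]' 40
```

```text
time: 7.3
tool_pos: [536.5, 321.7, 222.1]
tcp_rot: [-180.0, 0.0, 86.4]
ft_force: [-0.2, 0.6, -3.3]
finger_gap: 50.0
```

```bash
python3 -m jog '[{"tx":0,"ty":0,"tz":0.004,"ax":0,"ay":0,"az":0,"hand":0.4},{"tx":0,"ty":0,"tz":0.004,"ax":0,"ay":0,"az":0,"hand":0.4}]' 40
```

```text
time: 7.47
tool_pos: [536.7, 321.8, 221.9]
tcp_rot: [180.0, -0.0, 86.4]
ft_force: [-1.1, -1.2, 0.3]
finger_gap: 50.3
```

```bash
python3 -m jog '[{"tx":0,"ty":0,"tz":0.003,"ax":0,"ay":0,"az":0,"hand":0.4},{"tx":0,"ty":0,"tz":0.003,"ax":0,"ay":0,"az":0,"hand":0.4},{"tx":0,"ty":0,"tz":0.003,"ax":0,"ay":0,"az":0,"hand":0.62}]' 40; python3 -m jog '[{"tx":0,"ty":0,"tz":0,"ax":0,"ay":0,"az":0,"hand":0.65},{"tx":0,"ty":0,"tz":0,"ax":0,"ay":0,"az":0,"hand":0.68},{"tx":0,"ty":0,"tz":0,"ax":0,"ay":0,"az":0,"hand":0.72},{"tx":0,"ty":0,"tz":0,"ax":0,"ay":0,"az":0,"hand":0.74},{"tx":0,"ty":0,"tz":0,"ax":0,"ay":0,"az":0,"hand":0.74}]' 40; python3 - <<'E'
from h import *
plan(cab(-183,107),365,86.45)
E
```

```text
time: 7.72
tool_pos: [536.7, 321.8, 221.3]
tcp_rot: [180.0, -0.0, 86.4]
ft_force: [-0.1, 0.1, -2.8]
finger_gap: 53.1
time: 8.13
tool_pos: [536.6, 321.8, 221.1]
tcp_rot: [180.0, -0.0, 86.4]
ft_force: [-0.7, 0.5, -0.2]
finger_gap: 63.2
t 8.13 pos [536.6 321.8 221.1] rot [ 1.800e+02 -1.000e-02  8.639e+01] gap 63.2 F [-0.7  0.5 -0.2]
full shift [-0.001 -0.001 -0.959] turn [ 0.    -0.    -0.001] calls 0.96
step  t [-0.001 -0.001 -0.959] a [ 0.    -0.    -0.001]
```

Released at a 63 mm gap. I'm rising straight up and then looking.

```bash
python3 -m jog '[{"tx":0,"ty":0,"tz":-0.05,"ax":0,"ay":0,"az":0,"hand":0.74},{"tx":0,"ty":0,"tz":-0.15,"ax":0,"ay":0,"az":0,"hand":0.74},{"tx":0,"ty":0,"tz":-0.3,"ax":0,"ay":0,"az":0,"hand":0.74},{"tx":0,"ty":0,"tz":-0.5,"ax":0,"ay":0,"az":0,"hand":0.74},{"tx":0,"ty":0,"tz":-0.7,"ax":0,"ay":0,"az":0,"hand":0.74}]' 40; python3 - <<'E'
from h import *
np.set_printoptions(precision=1,suppress=True)
a=np.radians(YAW); R=np.array([[np.cos(a),-np.sin(a)],[np.sin(a),np.cos(a)]])
s=snapshot("scene"); im=s["pixels"][:,:,::-1]
cv2.imwrite("pics/s4.png",cv2.resize(im[150:384,140:440],None,fx=2.6,fy=2.5,interpolation=cv2.INTER_CUBIC))
w=cloud(s).reshape(-1,3); l=np.c_[(w[:,:2]-C)@R,w[:,2]]
q=l[(abs(l[:,0]+183)<45)&(abs(l[:,1]-105)<40)&(l[:,2]>65)&(l[:,2]<110)]
print(len(q),q.min(0),q.max(0)); plan(cab(-183,-40),330,86.45)
E
```

```text
time: 8.55
tool_pos: [536.2, 321.6, 327.0]
tcp_rot: [-179.9, 0.0, 86.4]
ft_force: [0.1, 0.3, 0.5]
finger_gap: 63.6
872 [-204.8   80.4   65. ] [-151.5  133.5  101.6]
t 8.6 pos [538.1 322.5 335.5] rot [179.5  -0.3  86.4] gap 63.3 F [2.9 1.9 5.6]
full shift [-1. -0.  0.] turn [ 0. -0. -0.] calls 0.99
step  t [-1. -0.  0.] a [ 0. -0. -0.]
```

View pics/s4.png

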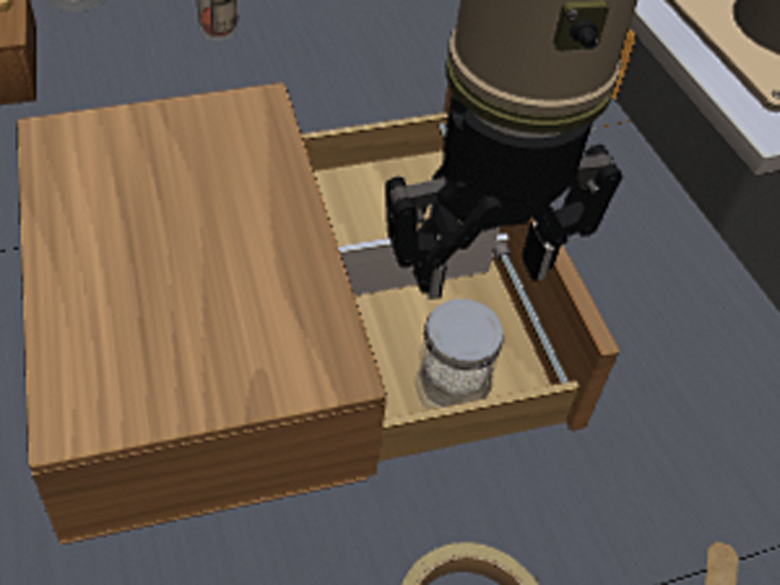

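The jar stands upright at about (463,350), with its left edge about 6 mm from the left wall. Next I'm moving to the right side of the divider with the fingers closed.

```bash
python3 -m jog '[{"tx":-0.2,"ty":0,"tz":0,"ax":0,"ay":0,"az":0,"hand":0.4},{"tx":-0.4,"ty":0,"tz":0,"ax":0,"ay":0,"az":0,"hand":0},{"tx":-0.65,"ty":0,"tz":0,"ax":0,"ay":0,"az":0,"hand":0},{"tx":-0.85,"ty":0,"tz":0,"ax":0,"ay":0,"az":0,"hand":0},{"tx":-0.98,"ty":0,"tz":0,"ax":0,"ay":0,"az":0,"hand":0}]' 40; python3 -m jog '[{"tx":0,"ty":0,"tz":0,"ax":0,"ay":0,"az":0,"hand":0},{"tx":0,"ty":0,"tz":0,"ax":0,"ay":0,"az":0,"hand":0},{"tx":0,"ty":0,"tz":0,"ax":0,"ay":0,"az":0,"hand":0}]' 40;  python3 - <<'E'
from h import *
np.set_printoptions(precision=1,suppress=True)
plan(cab(-183,-40),235,86.45)
a=np.radians(YAW); R=np.array([[np.cos(a),-np.sin(a)],[np.sin(a),np.cos(a)]])
s=snapshot("scene"); im=s["pixels"][:,:,::-1]; p=sense()["tool_pos"]; print((p[:2]-C)@R)
cv2.imwrite("pics/s5.png",cv2.resize(im[130:364,140:440],None,fx=2.6,fy=2.5,interpolation=cv2.INTER_CUBIC))
w=cloud(s).reshape(-1,3); l=np.c_[(w[:,:2]-C)@R,w[:,2]-p[2]]
q=l[(abs(l[:,0]+183)<110)&(abs(l[:,1]+40)<80)&(l[:,2]>-190)&(l[:,2]<-50)]
for b in range(-190,-50,10):
        k=q[(q[:,2]>=b)&(q[:,2]<b+10)]
        if len(k):print(b,len(k),k[:,:2].min(0),k[:,:2].max(0))
E
```

```text
time: 9.02
tool_pos: [527.1, 172.7, 326.6]
tcp_rot: [180.0, 0.0, 86.3]
ft_force: [0.2, -0.5, 0.7]
finger_gap: 3.2
time: 9.27
tool_pos: [527.5, 175.5, 326.6]
tcp_rot: [180.0, -0.0, 86.4]
ft_force: [0.4, 0.1, 0.1]
finger_gap: -0.1
t 9.27 pos [527.5 175.5 326.6] rot [180.   -0.   86.4] gap -0.1 F [0.4 0.1 0.1]
full shift [-0.  -0.   0.6] turn [ 0. -0. -0.] calls 0.61
step  t [-0.  -0.   0.6] a [ 0. -0. -0.]
[-183.  -39.]
-180 3 [-174.5  -37.9] [-173.7  -29.4]
-170 43 [-193.5  -43.9] [-167.3  -26.7]
-160 56 [-193.1  -46. ] [-166.7  -26.6]
-150 63 [-194.4  -41.2] [-166.4  -25.7]
-140 45 [-200.4  -38.6] [-163.2  -25.7]
-130 134 [-215.3  -50.2] [-147.8  -24.1]
-120 201 [-224.2  -50. ] [-139.5  -25. ]
-110 168 [-232.8  -49.4] [-131.8  -20.5]
-100 186 [-237.6  -46.7] [-122.   -20.5]
-90 282 [-240.9  -49.9] [-119.3  -19.3]
-80 298 [-239.9  -51.3] [-120.7  -17.7]
-70 215 [-222.1  -46.1] [-137.2  -17.4]
-60 70 [-219.2  -48.1] [-139.5  -26.7]
```

View pics/s5.png

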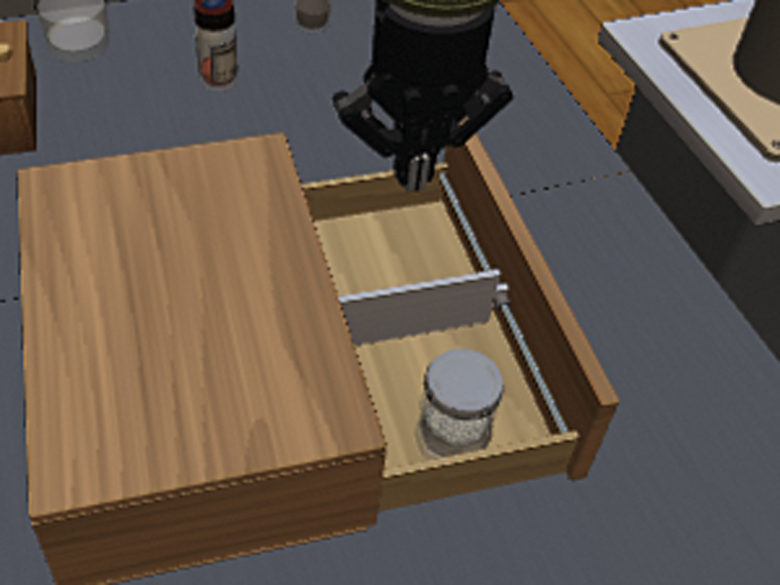

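The closed fingers are at about (418,180), over the right bay. The divider is at (420,300) and the jar is upright at (463,400). I'm descending.

```bash
python3 -m jog '[{"tx":0,"ty":0,"tz":0.15,"ax":0,"ay":0,"az":0,"hand":0},{"tx":0,"ty":0,"tz":0.3,"ax":0,"ay":0,"az":0,"hand":0},{"tx":0,"ty":0,"tz":0.45,"ax":0,"ay":0,"az":0,"hand":0},{"tx":0.03,"ty":0,"tz":0.55,"ax":0,"ay":0,"az":0,"hand":0},{"tx":0.07,"ty":0,"tz":0.62,"ax":0,"ay":0,"az":0,"hand":0}]' 40; python3 -m jog '[{"tx":0.04,"ty":0,"tz":0,"ax":0,"ay":0,"az":0,"hand":0},{"tx":0.07,"ty":0,"tz":0,"ax":0,"ay":0,"az":0,"hand":0},{"tx":0.1,"ty":0,"tz":0,"ax":0,"ay":0,"az":0,"hand":0},{"tx":0.13,"ty":0,"tz":0,"ax":0,"ay":0,"az":0,"hand":0},{"tx":0.16,"ty":0,"tz":0,"ax":0,"ay":0,"az":0,"hand":0}]' 40; python3 -c "
from h import *
plan(cab(-183,68),232,86.45)"
```

```text
time: 9.73
tool_pos: [527.2, 186.5, 230.8]
tcp_rot: [-179.8, 0.0, 86.5]
ft_force: [0.2, 0.7, 0.4]
finger_gap: 0.1
time: 10.15
tool_pos: [530.2, 210.1, 234.6]
tcp_rot: [179.9, -0.0, 86.4]
ft_force: [0.6, -3.1, 1.9]
finger_gap: -0.0
t 10.15 pos [530.2 210.1 234.6] rot [ 1.7986e+02 -2.0000e-02  8.6410e+01] gap -0.0 F [ 0.6 -3.1  1.9]
full shift [ 0.485 -0.005  0.018] turn [ 0.003 -0.    -0.001] calls 0.48
step  t [ 0.485 -0.005  0.018] a [ 0.003 -0.    -0.001]
```

```bash
python3 -m jog '[{"tx":0.05,"ty":0,"tz":0.01,"ax":0,"ay":0,"az":0,"hand":0},{"tx":0.11,"ty":0,"tz":0.01,"ax":0,"ay":0,"az":0,"hand":0},{"tx":0.17,"ty":0,"tz":0.01,"ax":0,"ay":0,"az":0,"hand":0},{"tx":0.23,"ty":0,"tz":0.01,"ax":0,"ay":0,"az":0,"hand":0},{"tx":0.28,"ty":0,"tz":0.01,"ax":0,"ay":0,"az":0,"hand":0}]' 40; python3 -m jog '[{"tx":0.03,"ty":0,"tz":0,"ax":0,"ay":0,"az":0,"hand":0},{"tx":0.06,"ty":0,"tz":0,"ax":0,"ay":0,"az":0,"hand":0},{"tx":0.08,"ty":0,"tz":0,"ax":0,"ay":0,"az":0,"hand":0},{"tx":0.1,"ty":0,"tz":0,"ax":0,"ay":0,"az":0,"hand":0},{"tx":0.12,"ty":0,"tz":0,"ax":0,"ay":0,"az":0,"hand":0}]' 40; python3 -c "
from h import *
plan(cab(-183,68),232,86.45)"
```

```text
time: 10.57
tool_pos: [532.3, 252.5, 231.7]
tcp_rot: [180.0, -0.0, 86.4]
ft_force: [1.2, -2.5, 1.0]
finger_gap: 0.0
time: 10.98
tool_pos: [533.2, 269.5, 231.5]
tcp_rot: [-180.0, 0.0, 86.4]
ft_force: [-0.1, -1.8, 1.5]
finger_gap: -0.2
t 10.98 pos [533.2 269.5 231.5] rot [-1.7997e+02  1.0000e-02  8.6390e+01] gap -0.2 F [-0.1 -1.8  1.5]
full shift [ 0.088  0.    -0.004] turn [-0.001  0.    -0.001] calls 0.09
step  t [ 0.088  0.    -0.004] a [-0.001  0.    -0.001]
```

Now at cabinet y ≈ 55. I'm creeping forward in 1.2 mm rows and watching the force.

```bash
python3 -m jog '[{"tx":0.008,"ty":0,"tz":0,"ax":0,"ay":0,"az":0,"hand":0},{"tx":0.016,"ty":0,"tz":0,"ax":0,"ay":0,"az":0,"hand":0},{"tx":0.024,"ty":0,"tz":0,"ax":0,"ay":0,"az":0,"hand":0},{"tx":0.032,"ty":0,"tz":0,"ax":0,"ay":0,"az":0,"hand":0},{"tx":0.04,"ty":0,"tz":0,"ax":0,"ay":0,"az":0,"hand":0}]' 40; python3 -m jog '[{"tx":0.006,"ty":0,"tz":0,"ax":0,"ay":0,"az":0,"hand":0},{"tx":0.012,"ty":0,"tz":0,"ax":0,"ay":0,"az":0,"hand":0},{"tx":0.018,"ty":0,"tz":0,"ax":0,"ay":0,"az":0,"hand":0},{"tx":0.024,"ty":0,"tz":0,"ax":0,"ay":0,"az":0,"hand":0},{"tx":0.03,"ty":0,"tz":0,"ax":0,"ay":0,"az":0,"hand":0}]' 40; python3 -c "
from h import *
plan(cab(-183,68),232,86.45)"
```

```text
time: 11.4
tool_pos: [533.6, 275.3, 231.5]
tcp_rot: [-180.0, 0.0, 86.4]
ft_force: [-0.1, -2.1, 0.9]
finger_gap: -0.0
time: 11.82
tool_pos: [533.9, 279.8, 231.5]
tcp_rot: [-180.0, 0.0, 86.4]
ft_force: [-1.5, -2.9, 1.3]
finger_gap: -0.1
t 11.82 pos [533.9 279.8 231.5] rot [-1.7998e+02  2.0000e-02  8.6390e+01] gap -0.1 F [-1.5 -2.9  1.3]
full shift [ 0.019 -0.    -0.003] turn [-0.     0.    -0.001] calls 0.02
step  t [ 0.019 -0.    -0.003] a [-0.     0.    -0.001]
```

```bash
for i in 1; do python3 -m jog '[{"tx":0.004,"ty":0,"tz":0,"ax":0,"ay":0,"az":0,"hand":0},{"tx":0.008,"ty":0,"tz":0,"ax":0,"ay":0,"az":0,"hand":0},{"tx":0.012,"ty":0,"tz":0,"ax":0,"ay":0,"az":0,"hand":0},{"tx":0.016,"ty":0,"tz":0,"ax":0,"ay":0,"az":0,"hand":0}]' 40;done; python3 - <<'E'
from h import *
np.set_printoptions(precision=1,suppress=True)
plan(cab(-183,68),232,86.45)
a=np.radians(YAW); R=np.array([[np.cos(a),-np.sin(a)],[np.sin(a),np.cos(a)]])
s=snapshot("scene"); im=s["pixels"][:,:,::-1]
cv2.imwrite("pics/s6.png",cv2.resize(im[200:340,230:400],None,fx=4.5,fy=4,interpolation=cv2.INTER_CUBIC))
E
```

```text
time: 12.15
tool_pos: [534.0, 282.3, 231.5]
tcp_rot: [-180.0, 0.0, 86.4]
ft_force: [-1.4, -3.0, 0.4]
finger_gap: -0.2
t 12.15 pos [534.  282.3 231.5] rot [-180.     0.    86.4] gap -0.2 F [-1.4 -3.   0.4]
full shift [ 0.  0. -0.] turn [-0.  0. -0.] calls 0.0
step  t [ 0.  0. -0.] a [-0.  0. -0.]
```

View pics/s6.png

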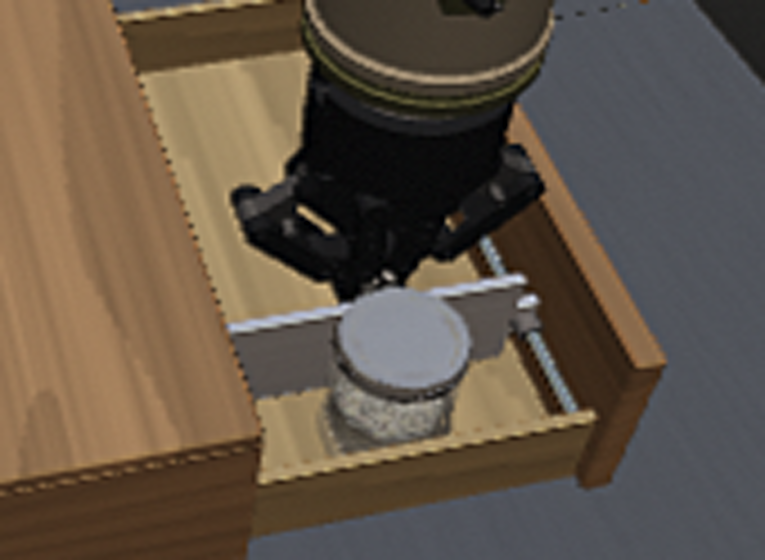

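The jar at (400,370) is against or near the divider at (380,305). The force hasn't jumped yet, so I keep creeping.

```bash
python3 -m jog '[{"tx":0.004,"ty":0,"tz":0,"ax":0,"ay":0,"az":0,"hand":0},{"tx":0.008,"ty":0,"tz":0,"ax":0,"ay":0,"az":0,"hand":0},{"tx":0.012,"ty":0,"tz":0,"ax":0,"ay":0,"az":0,"hand":0}]' 40;python3 -m jog '[{"tx":0.004,"ty":0,"tz":0,"ax":0,"ay":0,"az":0,"hand":0},{"tx":0.008,"ty":0,"tz":0,"ax":0,"ay":0,"az":0,"hand":0},{"tx":0.01,"ty":0,"tz":0,"ax":0,"ay":0,"az":0,"hand":0}]' 40
```

```text
time: 12.45
tool_pos: [534.2, 284.1, 231.5]
tcp_rot: [-180.0, 0.0, 86.4]
ft_force: [-1.8, -2.8, 0.6]
finger_gap: 0.5
time: 12.7
tool_pos: [534.3, 285.6, 231.5]
tcp_rot: [-180.0, 0.0, 86.4]
ft_force: [-1.8, -2.9, -1.1]
finger_gap: -0.2
```

```bash
python3 -m jog '[{"tx":0.004,"ty":0,"tz":0,"ax":0,"ay":0,"az":0,"hand":0},{"tx":0.008,"ty":0,"tz":0,"ax":0,"ay":0,"az":0,"hand":0}]' 40;python3 -m jog '[{"tx":0.004,"ty":0,"tz":0,"ax":0,"ay":0,"az":0,"hand":0},{"tx":0.008,"ty":0,"tz":0,"ax":0,"ay":0,"az":0,"hand":0}]' 40
```

```text
time: 12.87
tool_pos: [534.4, 286.7, 231.5]
tcp_rot: [-180.0, 0.0, 86.4]
ft_force: [-1.7, -6.8, 0.7]
finger_gap: -0.2
time: 13.03
tool_pos: [534.5, 287.1, 231.5]
tcp_rot: [-180.0, 0.1, 86.4]
ft_force: [-2.6, -11.8, 2.5]
finger_gap: 0.0
```

The force jumped from 2.9 to 11.8 N with almost no movement, so the jar is snug. Backing off, rising and checking.

```bash
python3 -m jog '[{"tx":-0.03,"ty":0,"tz":0,"ax":0,"ay":0,"az":0,"hand":0},{"tx":-0.1,"ty":0,"tz":0,"ax":0,"ay":0,"az":0,"hand":0},{"tx":-0.2,"ty":0,"tz":0,"ax":0,"ay":0,"az":0,"hand":0},{"tx":-0.3,"ty":0,"tz":-0.15,"ax":0,"ay":0,"az":0,"hand":0},{"tx":-0.4,"ty":0,"tz":-0.35,"ax":0,"ay":0,"az":0,"hand":0}]' 40;  python3 -m jog '[{"tx":-0.1,"ty":0,"tz":-0.2,"ax":0,"ay":0,"az":0,"hand":0},{"tx":-0.15,"ty":0,"tz":-0.4,"ax":0,"ay":0,"az":0,"hand":0},{"tx":-0.15,"ty":0,"tz":-0.45,"ax":0,"ay":0,"az":0,"hand":0}]';  python3 - <<'E'
from h import *
np.set_printoptions(precision=1,suppress=True)
plan(cab(-340,0),290,86.45)
a=np.radians(YAW); R=np.array([[np.cos(a),-np.sin(a)],[np.sin(a),np.cos(a)]])
for n,A,B in(("scene",(200,340),(230,400)),("top",(150,270),(130,290))):
    s=snapshot(n); im=s["pixels"][:,:,::-1]
    cv2.imwrite(f"pics/{n}7.png",cv2.resize(im[A[0]:A[1],B[0]:B[1]],None,fx=4.5,fy=4,interpolation=cv2.INTER_CUBIC))
    w=cloud(s).reshape(-1,3); l=np.c_[(w[:,:2]-C)@R,w[:,2]]
    q=l[(abs(l[:,0]+183)<32)&(abs(l[:,1]-110)<40)&(l[:,2]>87)&(l[:,2]<110)]
    print(n,"jar",len(q),q.min(0),q.max(0),q.mean(0))
    p=l[(l[:,0]<-200)&(l[:,0]>-330)&(abs(l[:,1])<165)&(l[:,2]>100)&(l[:,2]<120)]
    print(" panel",p[:,0].min(),p[:,0].max())
    sw=l[(l[:,0]<-120)&(l[:,0]>-240)&(l[:,1]>133)&(l[:,1]<165)&(l[:,2]>50)&(l[:,2]<66)]
    print(" wall",np.percentile(sw[:,1],[2,50,98]))
    dv=l[(((l[:,0]<-120)&(l[:,0]>-145))|((l[:,0]<-220)&(l[:,0]>-238)))&(abs(l[:,1]-70)<40)&(l[:,2]>74)&(l[:,2]<92)]
    print(" div",np.percentile(dv[:,1],[3,50,97]))
E
```

```text
time: 13.45
tool_pos: [529.1, 226.2, 281.3]
tcp_rot: [-179.7, 0.1, 86.4]
ft_force: [0.9, 0.2, -0.5]
finger_gap: 0.2
time: 13.7
tool_pos: [530.6, 203.6, 358.0]
tcp_rot: [179.5, -0.2, 86.3]
ft_force: [1.2, 0.2, 1.0]
finger_gap: -0.2
t 13.7 pos [530.6 203.6 358. ] rot [179.5  -0.1  86.3] gap -0.2 F [1.2 0.2 1. ]
full shift [ 0.1 -1.1  0.4] turn [ 0. -0. -0.] calls 1.06
step  t [ 0.1 -1.   0.4] a [ 0. -0. -0.]
scene jar 710 [-204.2   89.1   87.1] [-151.1  142.5  101.5] [-176.7  118.9   97.3]
 panel -267.8029375112063 -251.8645282250021
 wall [135.1 146.1 148. ]
 div [84.4 88.6 90.3]
top jar 105 [-207.7   84.2   87. ] [-170.6  118.8  104.8] [-189.6  101.2   97.8]
 panel -270.4554568645431 -202.25262519883947Traceback (most recent call last):
  File "<stdin>", line 14, in <module>
    return _quantile_unchecked(
        a, q, axis, out, overwrite_input, method, keepdims, weights)
    return _ureduce(a,
                    func=_quantile_ureduce_func,
    ...<5 lines>...
                    overwrite_input=overwrite_input,
                    method=method)
    r = func(a, **kwargs)
    result = _quantile(arr,
                       quantiles=q,
    ...<2 lines>...
                       out=out,
                       weights=wgt)
    slices_having_nans = np.isnan(arr[-1, ...])
                                  ~~~^^^^^^^^^
IndexError: index -1 is out of bounds for axis 0 with size 0
```

View pics/scene7.png

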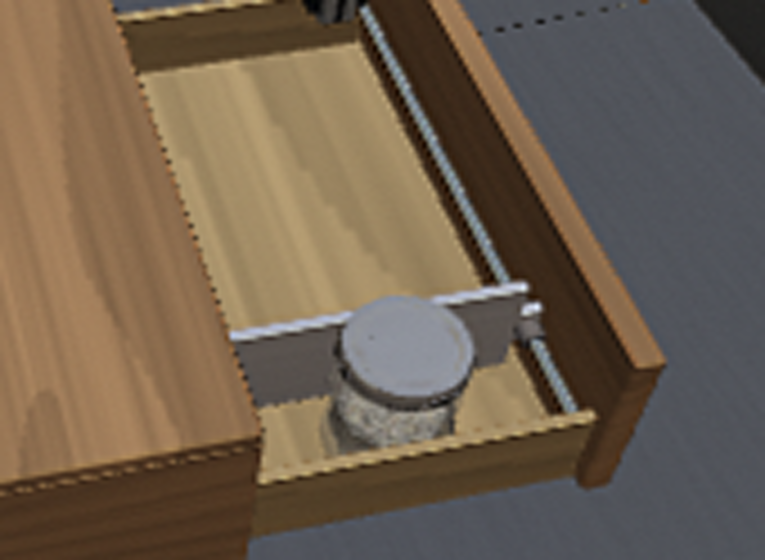

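View pics/top7.png

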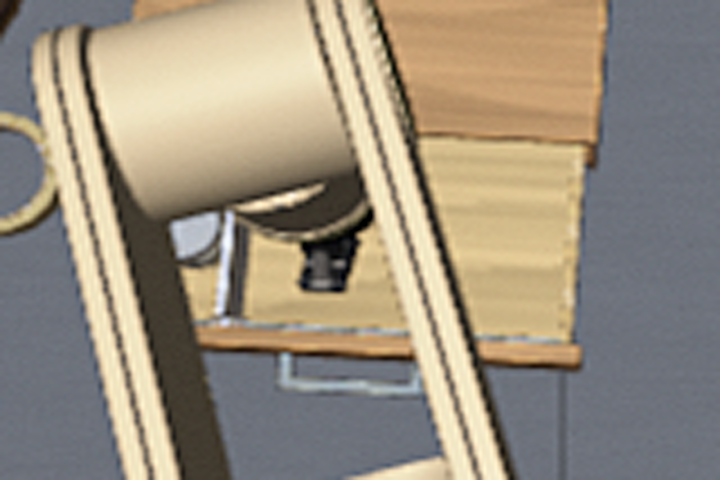

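The jar is upright and spans cabinet y ≈ 89 to 142, with the divider face at about 90 and the wall against its other side, so it is snug. Next I'm going over the panel to its front.

```bash
python3 -m jog '[{"tx":0.03,"ty":-0.2,"tz":0,"ax":0,"ay":0,"az":0,"hand":0},{"tx":0.05,"ty":-0.4,"tz":0,"ax":0,"ay":0,"az":0,"hand":0},{"tx":0.08,"ty":-0.6,"tz":0,"ax":0,"ay":0,"az":0,"hand":0},{"tx":0.1,"ty":-0.8,"tz":0,"ax":0,"ay":0,"az":0,"hand":0},{"tx":0.1,"ty":-0.95,"tz":0,"ax":0,"ay":0,"az":0,"hand":0}]' 40;  python3 -m jog '[{"tx":0,"ty":0,"tz":0.15,"ax":0,"ay":0,"az":0,"hand":0},{"tx":0,"ty":0,"tz":0.3,"ax":0,"ay":0,"az":0,"hand":0},{"tx":0,"ty":0,"tz":0.4,"ax":0,"ay":0,"az":0,"hand":0},{"tx":0,"ty":0,"tz":0.4,"ax":0,"ay":0,"az":0,"hand":0}]';  python3 - <<'E'
from h import *
plan(cab(-284,0),262,86.45)
s=sense();a=np.radians(YAW); R=np.array([[np.cos(a),-np.sin(a)],[np.sin(a),np.cos(a)]]);print((s["tool_pos"][:2]-C)@R)
E
```

```text
time: 14.22
tool_pos: [385.5, 229.7, 349.0]
tcp_rot: [-179.8, 0.1, 86.4]
ft_force: [0.6, -0.1, 0.7]
finger_gap: -0.3
time: 14.55
tool_pos: [385.6, 228.7, 286.1]
tcp_rot: [-179.6, 0.2, 86.4]
ft_force: [-0.4, 0.0, -2.0]
finger_gap: 0.3
t 14.55 pos [385.6 228.7 286.1] rot [-179.57    0.21   86.43] gap 0.3 F [-0.4  0.  -2. ]
full shift [-0.032  0.293  0.159] turn [-0.01   0.005 -0.   ] calls 0.29
step  t [-0.032  0.293  0.159] a [-0.01   0.005 -0.   ]
[-327.81554847    4.87868293]
```

```bash
python3 -m jog '[{"tx":-0.03,"ty":0.0,"tz":0.1,"ax":0,"ay":0,"az":0,"hand":0},{"tx":-0.03,"ty":0.05,"tz":0.16,"ax":0,"ay":0,"az":0,"hand":0},{"tx":-0.03,"ty":0.1,"tz":0.16,"ax":0,"ay":0,"az":0,"hand":0},{"tx":-0.03,"ty":0.15,"tz":0.16,"ax":0,"ay":0,"az":0,"hand":0},{"tx":-0.03,"ty":0.19,"tz":0.16,"ax":0,"ay":0,"az":0,"hand":0}]' 40;  python3 -m jog '[{"tx":0,"ty":0.03,"tz":0,"ax":0,"ay":0,"az":0,"hand":0},{"tx":0,"ty":0.05,"tz":0,"ax":0,"ay":0,"az":0,"hand":0},{"tx":0,"ty":0.07,"tz":0,"ax":0,"ay":0,"az":0,"hand":0},{"tx":0,"ty":0.09,"tz":0,"ax":0,"ay":0,"az":0,"hand":0}]';  python3 - <<'E'
from h import *
plan(cab(-137,0),262,86.45)
s=sense();a=np.radians(YAW); R=np.array([[np.cos(a),-np.sin(a)],[np.sin(a),np.cos(a)]]);print((s["tool_pos"][:2]-C)@R)
E
```

```text
time: 14.97
tool_pos: [417.3, 223.3, 268.3]
tcp_rot: [180.0, -0.0, 86.4]
ft_force: [0.2, 0.6, 0.9]
finger_gap: -0.1
time: 15.3
tool_pos: [429.9, 222.5, 267.9]
tcp_rot: [180.0, -0.0, 86.4]
ft_force: [-7.6, 0.5, 2.9]
finger_gap: -0.2
t 15.3 pos [429.9 222.5 267.9] rot [ 1.800e+02 -1.000e-02  8.639e+01] gap -0.2 F [-7.6  0.5  2.9]
full shift [-0.009  0.975  0.039] turn [ 0.    -0.    -0.001] calls 0.97
step  t [-0.009  0.975  0.039] a [ 0.    -0.    -0.001]
[-283.19016959    1.43987222]
```

In contact with the panel (−7.6 N). I'm pushing slowly, about 4.5 mm per row.

```bash
python3 -m jog '[{"tx":0,"ty":0.02,"tz":0.01,"ax":0,"ay":0,"az":0,"hand":0},{"tx":0,"ty":0.05,"tz":0.02,"ax":0,"ay":0,"az":0,"hand":0},{"tx":0,"ty":0.08,"tz":0.03,"ax":0,"ay":0,"az":0,"hand":0},{"tx":0,"ty":0.11,"tz":0.03,"ax":0,"ay":0,"az":0,"hand":0},{"tx":0,"ty":0.14,"tz":0.03,"ax":0,"ay":0,"az":0,"hand":0}]' 40;  python3 -m jog '[{"tx":0,"ty":0.03,"tz":0,"ax":0,"ay":0,"az":0,"hand":0},{"tx":0,"ty":0.06,"tz":0,"ax":0,"ay":0,"az":0,"hand":0},{"tx":0,"ty":0.09,"tz":0,"ax":0,"ay":0,"az":0,"hand":0},{"tx":0,"ty":0.12,"tz":0,"ax":0,"ay":0,"az":0,"hand":0},{"tx":0,"ty":0.15,"tz":0,"ax":0,"ay":0,"az":0,"hand":0}]';  python3 -m jog '[{"tx":0,"ty":0.03,"tz":0,"ax":0,"ay":0,"az":0,"hand":0},{"tx":0,"ty":0.06,"tz":0,"ax":0,"ay":0,"az":0,"hand":0},{"tx":0,"ty":0.09,"tz":0,"ax":0,"ay":0,"az":0,"hand":0},{"tx":0,"ty":0.12,"tz":0,"ax":0,"ay":0,"az":0,"hand":0},{"tx":0,"ty":0.15,"tz":0,"ax":0,"ay":0,"az":0,"hand":0}]'; python3 - <<'E'
from h import *
plan(cab(-137,0),262,86.45)
s=sense();a=np.radians(YAW); R=np.array([[np.cos(a),-np.sin(a)],[np.sin(a),np.cos(a)]]);print((s["tool_pos"][:2]-C)@R)
s=snapshot("scene"); im=s["pixels"][:,:,::-1]
cv2.imwrite("pics/s8.png",cv2.resize(im[150:384,140:440],None,fx=2.6,fy=2.5,interpolation=cv2.INTER_CUBIC))
E
```

```text
time: 15.72
tool_pos: [450.8, 221.1, 262.6]
tcp_rot: [-179.9, 0.0, 86.4]
ft_force: [-1.7, 0.1, -1.3]
finger_gap: -0.1
time: 16.13
tool_pos: [473.5, 219.6, 263.0]
tcp_rot: [-180.0, 0.0, 86.4]
ft_force: [-1.6, 0.2, -0.7]
finger_gap: 0.0
time: 16.55
tool_pos: [496.0, 218.2, 263.1]
tcp_rot: [-180.0, 0.0, 86.4]
ft_force: [-2.4, -0.1, -1.2]
finger_gap: 0.3
t 16.55 pos [496.  218.2 263.1] rot [-1.800e+02  1.000e-02  8.639e+01] gap 0.3 F [-2.4 -0.1 -1.2]
full shift [-0.008  0.534  0.007] turn [-0.     0.    -0.001] calls 0.53
step  t [-0.008  0.534  0.007] a [-0.     0.    -0.001]
[-217.0342757     1.24777264]
```

View pics/s8.png

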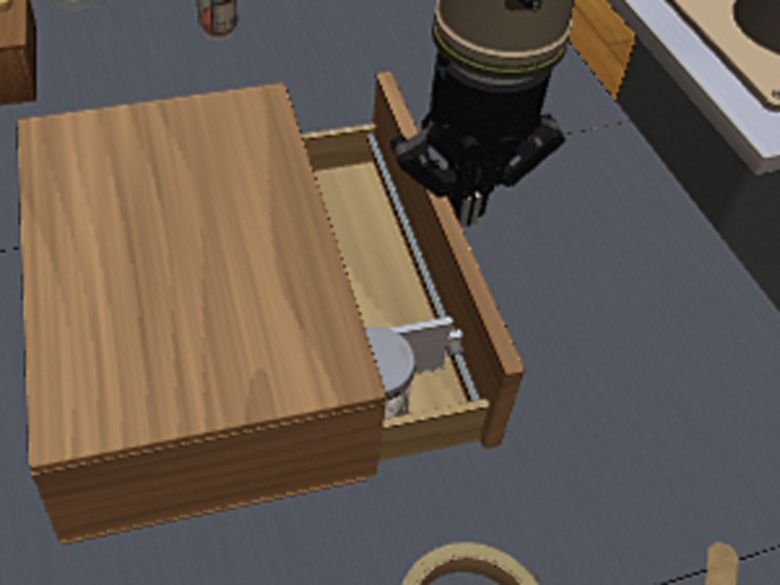

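The drawer is about halfway in. The jar at (390,360) is going under the top without snagging. There are 80 mm left, so I'm carrying on and slowing towards the end.

```bash
python3 -m jog '[{"tx":0,"ty":0.03,"tz":0,"ax":0,"ay":0,"az":0,"hand":0},{"tx":0,"ty":0.06,"tz":0,"ax":0,"ay":0,"az":0,"hand":0},{"tx":0,"ty":0.09,"tz":0,"ax":0,"ay":0,"az":0,"hand":0},{"tx":0,"ty":0.12,"tz":0,"ax":0,"ay":0,"az":0,"hand":0},{"tx":0,"ty":0.15,"tz":0,"ax":0,"ay":0,"az":0,"hand":0}]' 40;  python3 -m jog '[{"tx":0,"ty":0.03,"tz":0,"ax":0,"ay":0,"az":0,"hand":0},{"tx":0,"ty":0.06,"tz":0,"ax":0,"ay":0,"az":0,"hand":0},{"tx":0,"ty":0.09,"tz":0,"ax":0,"ay":0,"az":0,"hand":0},{"tx":0,"ty":0.12,"tz":0,"ax":0,"ay":0,"az":0,"hand":0},{"tx":0,"ty":0.15,"tz":0,"ax":0,"ay":0,"az":0,"hand":0}]';  python3 -m jog '[{"tx":0,"ty":0.03,"tz":0,"ax":0,"ay":0,"az":0,"hand":0},{"tx":0,"ty":0.055,"tz":0,"ax":0,"ay":0,"az":0,"hand":0},{"tx":0,"ty":0.075,"tz":0,"ax":0,"ay":0,"az":0,"hand":0},{"tx":0,"ty":0.095,"tz":0,"ax":0,"ay":0,"az":0,"hand":0},{"tx":0,"ty":0.11,"tz":0,"ax":0,"ay":0,"az":0,"hand":0}]'; python3 - <<'E'
from h import *
plan(cab(-137,0),262,86.45)
s=sense();a=np.radians(YAW); R=np.array([[np.cos(a),-np.sin(a)],[np.sin(a),np.cos(a)]]);print((s["tool_pos"][:2]-C)@R)
E
```

```text
time: 17.02
tool_pos: [518.5, 216.9, 263.3]
tcp_rot: [180.0, -0.0, 86.4]
ft_force: [-1.7, 0.6, 0.7]
finger_gap: 0.2
time: 17.43
tool_pos: [540.9, 215.4, 263.2]
tcp_rot: [180.0, -0.0, 86.4]
ft_force: [-1.2, 0.1, 2.1]
finger_gap: -0.0
time: 17.85
tool_pos: [557.2, 214.4, 263.0]
tcp_rot: [-180.0, 0.0, 86.4]
ft_force: [-1.9, 1.3, 1.3]
finger_gap: 0.1
t 17.85 pos [557.2 214.4 263. ] rot [-180.      0.     86.39] gap 0.1 F [-1.9  1.3  1.3]
full shift [-0.008  0.125  0.007] turn [-0.     0.    -0.001] calls 0.12
step  t [-0.008  0.125  0.007] a [-0.     0.    -0.001]
[-155.68703793    1.21269148]
```

```bash
python3 -m jog '[{"tx":0,"ty":0.012,"tz":0,"ax":0,"ay":0,"az":0,"hand":0},{"tx":0,"ty":0.024,"tz":0,"ax":0,"ay":0,"az":0,"hand":0},{"tx":0,"ty":0.036,"tz":0,"ax":0,"ay":0,"az":0,"hand":0},{"tx":0,"ty":0.048,"tz":0,"ax":0,"ay":0,"az":0,"hand":0},{"tx":0,"ty":0.058,"tz":0,"ax":0,"ay":0,"az":0,"hand":0}]' 40;  python3 -m jog '[{"tx":0,"ty":0.007,"tz":0,"ax":0,"ay":0,"az":0,"hand":0},{"tx":0,"ty":0.014,"tz":0,"ax":0,"ay":0,"az":0,"hand":0},{"tx":0,"ty":0.021,"tz":0,"ax":0,"ay":0,"az":0,"hand":0},{"tx":0,"ty":0.028,"tz":0,"ax":0,"ay":0,"az":0,"hand":0},{"tx":0,"ty":0.034,"tz":0,"ax":0,"ay":0,"az":0,"hand":0}]'; python3 -c "
from h import *
plan(cab(-137,0),262,86.45)"
```

```text
time: 18.27
tool_pos: [565.7, 213.8, 263.0]
tcp_rot: [-180.0, 0.0, 86.4]
ft_force: [-1.7, 0.9, 0.5]
finger_gap: -0.1
time: 18.68
tool_pos: [570.7, 213.5, 263.0]
tcp_rot: [-180.0, 0.0, 86.4]
ft_force: [-2.3, -0.4, 0.8]
finger_gap: -0.1
t 18.68 pos [570.7 213.5 263. ] rot [-179.99    0.     86.39] gap -0.1 F [-2.3 -0.4  0.8]
full shift [-0.008  0.034  0.007] turn [-0.     0.    -0.001] calls 0.03
step  t [-0.008  0.034  0.007] a [-0.     0.    -0.001]
```

```bash
python3 -m jog '[{"tx":0,"ty":0.005,"tz":0,"ax":0,"ay":0,"az":0,"hand":0},{"tx":0,"ty":0.01,"tz":0,"ax":0,"ay":0,"az":0,"hand":0},{"tx":0,"ty":0.015,"tz":0,"ax":0,"ay":0,"az":0,"hand":0},{"tx":0,"ty":0.02,"tz":0,"ax":0,"ay":0,"az":0,"hand":0}]' 40;  python3 -m jog '[{"tx":0,"ty":0.004,"tz":0,"ax":0,"ay":0,"az":0,"hand":0},{"tx":0,"ty":0.008,"tz":0,"ax":0,"ay":0,"az":0,"hand":0},{"tx":0,"ty":0.012,"tz":0,"ax":0,"ay":0,"az":0,"hand":0}]'
```

```text
time: 19.02
tool_pos: [573.7, 213.3, 263.0]
tcp_rot: [-180.0, 0.0, 86.4]
ft_force: [-1.4, 1.6, 0.2]
finger_gap: -0.1
time: 19.27
tool_pos: [575.5, 213.2, 263.1]
tcp_rot: [-180.0, 0.0, 86.4]
ft_force: [-2.2, 0.6, 0.5]
finger_gap: 0.0
```

```bash
python3 -m jog '[{"tx":0,"ty":0.004,"tz":0,"ax":0,"ay":0,"az":0,"hand":0},{"tx":0,"ty":0.008,"tz":0,"ax":0,"ay":0,"az":0,"hand":0},{"tx":0,"ty":0.012,"tz":0,"ax":0,"ay":0,"az":0,"hand":0}]' 40;  python3 -m jog '[{"tx":0,"ty":0.004,"tz":0,"ax":0,"ay":0,"az":0,"hand":0},{"tx":0,"ty":0.008,"tz":0,"ax":0,"ay":0,"az":0,"hand":0}]'
```

```text
time: 19.52
tool_pos: [576.4, 213.2, 263.0]
tcp_rot: [-179.8, 0.0, 86.4]
ft_force: [-12.0, -0.0, 7.8]
finger_gap: 0.3
time: 19.68
tool_pos: [576.8, 213.3, 263.0]
tcp_rot: [-179.7, 0.0, 86.4]
ft_force: [-19.7, -0.8, 11.7]
finger_gap: 0.3
```

There's a hard stop at the expected shut position (−19.7 N). Backing off and inspecting.

```bash
python3 -m jog '[{"tx":0,"ty":-0.03,"tz":0,"ax":0,"ay":0,"az":0,"hand":0},{"tx":0,"ty":-0.1,"tz":0,"ax":0,"ay":0,"az":0,"hand":0},{"tx":0,"ty":-0.3,"tz":-0.1,"ax":0,"ay":0,"az":0,"hand":0},{"tx":0,"ty":-0.5,"tz":-0.3,"ax":0,"ay":0,"az":0,"hand":0},{"tx":-0.1,"ty":-0.7,"tz":-0.5,"ax":0,"ay":0,"az":0,"hand":0}]' 40;  python3 -m jog '[{"tx":-0.25,"ty":-0.1,"tz":-0.2,"ax":0,"ay":0,"az":0,"hand":0},{"tx":-0.5,"ty":-0.15,"tz":-0.4,"ax":0,"ay":0,"az":0,"hand":0},{"tx":-0.75,"ty":-0.15,"tz":-0.4,"ax":0,"ay":0,"az":0,"hand":0},{"tx":-0.95,"ty":-0.15,"tz":-0.4,"ax":0,"ay":0,"az":0,"hand":0},{"tx":-0.95,"ty":-0.15,"tz":-0.4,"ax":0,"ay":0,"az":0,"hand":0}]';  python3 - <<'E'
from h import *
np.set_printoptions(precision=1,suppress=True)
s=sense(); print(s["time"],s["tool_pos"],s["ft_force"])
a=np.radians(YAW); R=np.array([[np.cos(a),-np.sin(a)],[np.sin(a),np.cos(a)]])
for n in("scene","top"):
    s=snapshot(n); im=s["pixels"][:,:,::-1]
    cv2.imwrite(f"pics/{n}9.png",im)
    w=cloud(s).reshape(-1,3); l=np.c_[(w[:,:2]-C)@R,w[:,2]]
    p=l[(l[:,0]<-60)&(l[:,0]>-250)&(abs(l[:,1])<165)&(l[:,2]>98)&(l[:,2]<118)]
    print(n," panel",len(p),np.percentile(p[:,0],[1,50,99]))
    for nm,c in(("shaker",(476,-240)),("spice",(605,-167))):
        q=w[(np.hypot(w[:,0]-c[0],w[:,1]-c[1])<45)&(w[:,2]>(60 if nm=="shaker" else 90))]
        print(nm,len(q),(q.min(0)+q.max(0))/2 if len(q) else "")
E
```

```text
time: 20.1
tool_pos: [474.1, 206.7, 335.1]
tcp_rot: [-179.9, -0.0, 86.4]
ft_force: [-0.2, -0.1, 1.8]
finger_gap: -0.2
time: 20.52
tool_pos: [444.1, 59.9, 397.5]
tcp_rot: [179.7, 0.2, 86.1]
ft_force: [-0.7, 0.5, -0.5]
finger_gap: 0.1
20.5167 [444.1  59.9 397.5] [-0.7  0.5 -0.5]
scene  panel 1123 [-121.1 -112.5  -63.7]
shaker 136 [ 479.2 -236.8   75.4]
spice 181 [ 608.2 -165.8   99.2]
top  panel 697 [-124.4 -114.7  -61.9]
shaker 115 [ 474.2 -242.2   77.6]
spice 161 [ 603.1 -167.8  100.7]
```

View pics/scene9.png

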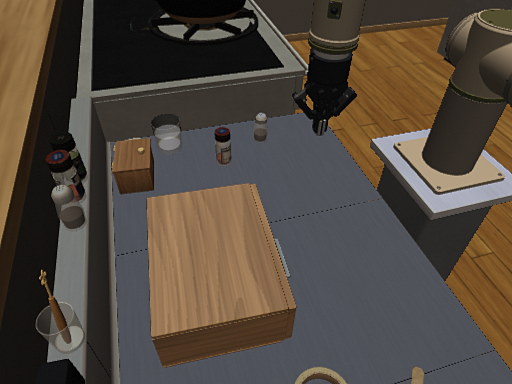

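View pics/top9.png

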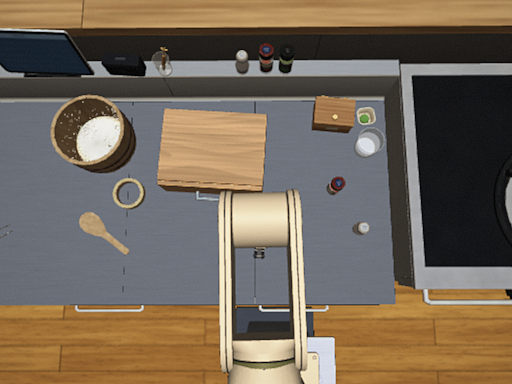

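The drawer is shut: the panel face is at cabinet x ≈ −124, which is the shut value. The shaker at (362,228) and the spice jar at (337,184) haven't moved, and the arm is clear of everything. Handing in.

```bash
python3 -m jog '[{"tx":0,"ty":0,"tz":0,"ax":0,"ay":0,"az":0,"hand":0},{"tx":0,"ty":0,"tz":0,"ax":0,"ay":0,"az":0,"hand":0}]'; python3 -c "
from bench import *
print(hand_in())"
```

```text
time: 20.78
tool_pos: [444.1, 65.9, 395.1]
tcp_rot: [-180.0, -0.0, 86.5]
ft_force: [0.2, -0.0, -0.0]
finger_gap: 0.1
the job is handed in; nothing more can be done
None
```

The squat jar is upright in the left compartment, the divider holds it against the left wall, and the drawer is shut. I handed the job in at 20.8 s of the 72 s allowed.

- **Jar:** After I released it, the jar stood upright. After the divider push it spanned about y = 89 to 142 mm in cabinet axes, with the divider face at about 90 mm.
- **Divider:** The pushing force rose from about 3 N to 12 N with almost no further movement, so I stopped there as snug.
- **Drawer:** I slowed to about 7 mm/s for the last few millimetres, and it came to a firm stop at 20 N. The panel's front face then measured −124 mm in the top view, which is the shut position. The scene view gave −121 mm, and that camera had been reading about 3 mm high in x throughout.
- **Other jars:** The shaker and spice jar measured within about 1 mm of where they started, and the arm was clear of everything at the end.

Once the drawer was shut I could not see the jar, so its snug fit was last checked with the drawer still open. After that, the pushing force stayed at 1–2.5 N until the end stop, so nothing seemed to catch. No other check failed.

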